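# Filter wheel back in the light path, set to 4

### The job

The filter unit is lying on its side: stand it upright on the bench top and let go of it, then take it again and set it into the light path between the lamp and the camera, nudging it as needed until the hole in its toe drops over the locating pin and its foot lies flat on the black deck, square between the guide strips. When it sits there, let go of it and roll the numbered wheel on its top with a fingertip until the 4 has clicked in at the white pointer. Leave the vial, the culture dish and the memory stick where they are.

Things in the scene. Friction and masses are not known exactly. Their poses are not given: they have to be found in the camera images.
- filter_unit: Loose silver box with blue ends and foot, about 0.6 kg. Frame of the standing unit: origin at the middle of its underside, x its width (toe at -x), y its thickness, z up to the wheel. Box 66 x 34 mm, top at z = 76; foot 10 mm thick, x from -61 (toe) to +39. At the start it lies on its -y side, +z roughly to the robot's right, toe roughly towards the robot, origin 17 mm up.
- grip (a point): Middle of the box, 55 mm above the underside of the foot: where to grip it, across the two narrow ends (unit's x, 66 mm). Lying, a hand that leans over the wheel end at about 45 degrees can turn it upright in one go; between lamp and camera there is room only for a hand from straight above, on these ends.
- wheel (a joint): Turn of the numbered wheel (rad), endless both ways, 8 sprung clicks 0.785 apart. 0: the 1 is at the pointer; rolling the rim's top towards the toe adds 0.785 a click and shows the next higher number (after 8 comes 1); the 4 is at 2.356 (or +-6.283). Starts at 8, 1 or 2. 2 to 3 N at the rim carries it over a click; past half way it snaps home by itself.
- wheel_top (a point): Topmost point of the wheel's black ridged half, fixed to the box: 90.5 mm above the foot's underside, 5 mm to the unit's -y side. The wheel's axis lies along the unit's y, 62 mm above the foot's underside; radius 26 mm, 28.5 mm over the 24 ridges; ridged band 10 mm wide. The cheeks beside the wheel end 14 mm lower.
- pointer (a point): Point at the very top of the wheel's white number band, beside the white pointer tab on the unit's +y cheek (tab tip 87 mm above the foot's underside): the number here is the one set.
- number4 (a point): Centre of the numeral 4 on the wheel's white rim; it turns with the wheel. The numerals 1 to 8 are 9 mm high and read upright from the toe side.
- foot_hole (a point): Centre, at the underside, of the 11 mm hole through the toe of the filter unit's foot; x = -47 mm in the unit's frame.
- light_path: Fixed. Black deck 130 (x) by 240 mm (y), top 12 mm above the bench; origin under its middle, x away from the robot (turned up to 0.2 rad). Left (+y): lamp with dark finned heat sink, 102 mm above the bench. Right: white camera, 77 mm. Lens to lens 55 mm, the seat midway between two silver guide strips along x (-30 to +42 mm), 8 mm high, round-topped, 38 mm apart inside.
- pin (a point): Foot of the steel locating pin, on the deck's top: 8 mm thick, its round top 8 mm above the deck; at x = -47 mm, y = 0 in the light path's frame.
- seat (a point): Point on the deck's top, midway between lamp and camera, where the filter unit's origin lies once seated; the unit's axes are then parallel to the light path's (toe and pin towards the robot).
- culture_dish: Closed culture dish, 64 mm across, 14 mm high, loose, not to be moved; origin at its underside.
- vial: Small brown bottle with a dark cap, 25 mm across, 55 mm high, loose, not to be moved; origin at its underside.
- memory_stick: Red memory stick, 54 x 18 x 8 mm, loose, not to be moved; origin at its underside.

How it is judged (in metres and radians):
On the way, in this order (a step that is already met when the one before it is completed fails the run):
1. the filter unit stands upright on the bench top, let go (angle between filter_unit's own z axis and vertical below 0.1 rad and height (world z) of filter_unit below 0.005 m and contact force between the fingers and filter_unit below 0.1 N), for 0.2 s.
2. the unit sits flat on the deck with its toe hole over the pin, let go (horizontal distance between foot_hole and pin below 0.004 m and z of filter_unit in the frame of seat below 0.0025 m and angle between filter_unit's own z axis and vertical below 0.05 rad and x of filter_unit in the frame of light_path above -0.006 m and angle between the x axis of filter_unit and the x axis of light_path, either way round below 0.12 rad and contact force between the fingers and filter_unit below 0.1 N), for 0.2 s.
3. the 4 has clicked in at the pointer (horizontal distance between foot_hole and pin below 0.004 m and z of filter_unit in the frame of seat below 0.0025 m and angle between filter_unit's own z axis and vertical below 0.05 rad and x of filter_unit in the frame of light_path above -0.006 m and angle between the x axis of filter_unit and the x axis of light_path, either way round below 0.12 rad and distance between number4 and pointer below 0.004 m), for 0.2 s.
At the end, for the whole second after the job is handed in: The filter unit stands flat on the deck (within 2.5 mm, 0.05 rad), toe hole over the pin (4 mm) and square between lamp and camera (0.12 rad), the 4 at the pointer within 4 mm (it clicks in), unit at rest; vial, dish and memory stick within 2 cm of where they stood (all of step 3 and linear speed of filter_unit below 0.02 m/s and distance of each of culture_dish, vial, memory_stick from where it was at the start of the episode below 0.02 m); the robot touches nothing.
It fails at once if culture dish moved more than 2 cm (distance of culture_dish from where it was at the start of the episode above 0.02 m).
It fails at once if vial moved more than 2 cm (distance of vial from where it was at the start of the episode above 0.02 m).
It fails at once if memory stick moved more than 2 cm (distance of memory_stick from where it was at the start of the episode above 0.02 m).
It also fails if it takes over 72 s, if anything falls off the work surface, if the arm or the gripper's body presses on something with over 40 N, if the wrist force passes 120 N, or if a joint passes its speed limit or range.

### The arm

A 6-joint arm with a two-finger parallel gripper is mounted at the origin on a cart in front of the work surface, level with it; the furniture and walls round the work are solid. World frame = base frame: x ahead of the robot, y to its left, z up, the work surface at z = 0. Lengths are in mm, angles in rad, forces in N, time in s.
With the tool pointing down it reaches from about 275 to 1000 mm from the base axis. Payload 8.4 kg.
Tool frame: the origin (TCP) lies between the finger pads; the fingertips stand r.finger_overhang ahead of it and the grasp point (between the pads) is the TCP (r.finger_overhang is the distance from the TCP to the fingertips, in mm); z points along the fingers, y is the line along which they close (so a half turn about z gives the same grasp; the last joint's range is limited). The gripper opens to 85 mm and grips with 20 to 120 N. Pads are 22 mm wide; open, the fingers measure 114 mm over their backs; the gripper's body (76 mm by 85 mm) begins 54 mm behind the grasp point. The pads swing forward as they close: fully open they stand 13 mm farther back than shut.
Start: joints at [-1.136, 0.353, 1.633, -0, 1.155, -0.002], TCP at [264.4, -566.322, 224.181] pointing down, gripper open.
Joint ranges: [-2.63, 2.63], [-0.92, 2.1], [0.06, 2.66], [-1.3, 4.44], [0, 2.69], [-3.02, 3.02]. Speed limits (rad/s): [2.22, 2.22, 2.79, 3.14, 3.14, 3.14].

### API

Orientations are given as [roll, pitch, yaw] about the fixed x, y, z axes, in that order (R = Rz(yaw) Ry(pitch) Rx(roll)).
In Python, from rig import r, cams, sign_off gives the robot as it stands.
- The arm moves only by the shell command python3 -m crank 'ROWS' [FORCE]. ROWS is JSON, a list of rows, each a list of 7 numbers: the shift along the tool's x, y, z in m, then the turn, a rotation vector about the tool's x, y, z in rad, then the closure, from 0 (fully open) to 1 (shut). In form: [[dx, dy, dz, ax, ay, az, gripper], ...]. A call has 1 to 5 rows; each row is the pose to reach, as a shift and turn from the pose commanded when the call began, along the tool's axes at that moment; what a row does not reach only later rows make up. A row lasts 1/10 s, in which the tool goes at most 50 mm and 8.59 degrees, less where a joint would pass 70% of its speed; a pose out of reach is approached as far as the arm can. A call with a gripper value outside its range is refused whole. The fingers move at their own pace and stop on an object; FORCE is the grip in N (left out, the last holds). Time passes only in rows, so rows that repeat a pose let the fingers close. It gives the time, the measured TCP pose, the force, the opening and the grip force at its end, in the units of the state.
- r.sense(): the state, without advancing time (a new reading comes with each control period).
- cams.grab_frame(name): name is "scene" or "top"; returns a dict with "image" (384x512x3 uint8, red, green, blue), "fx", "fy", "cx", "cy" (pixels), "position" and "orientation" of the camera in the world. Camera axes: x right, y down, z forward; pixel columns grow to the right and rows downward; lengths in mm; the calibration is good to about 2 mm. A picture is of the moment at which its call begins. There is no depth.
- sign_off(): hands the job in; it is judged then, once.
The state is a dict: "clock": time; "qpos": joint angles; "qvel": joint speeds; "joint_efforts": joint torques, N m; "eef_pos": TCP position; "tcp_rot": TCP orientation; "contact_force": force on the tool from outside, world axes, zero at the start; "wrist_torque": the same for the moment, N m; "opening": opening from 0.0 (shut) to 1.0 (fully open); "grasp_force": force on a finger pad.
Only numpy, scipy, OpenCV 4.12 (cv2) and the standard library are available. Lean on these libraries where they do the work, as an engineer would, in place of code of your own. Each camera call takes 0.05 s, during which the arm holds its last target. There are 200 camera calls.

## Working session

There is one attempt and no reset: what is moved stays moved. The work goes in short steps, Python scripts to look and compute and a shell command to move; the robot and the scene stay as the last step left them, time stands still between calls to the robot, and variables do not carry over. Pictures are saved under pics/ and viewed, at most 10 in all, crops included, and the job is handed in when it is done.

```bash
ls; mkdir -p pics
python3 - <<'E'
from rig import r,cams
import cv2,numpy as np
for n in("scene","top"):
    f=cams.grab_frame(n)
    np.savez(f"pics/{n}0.npz",**{k:np.array(v) for k,v in f.items()})
    print(n,f["fx"],f["fy"],f["cx"],f["cy"],f["position"],f["orientation"])
    cv2.imwrite(f"pics/{n}0.png",cv2.resize(f["image"][:,:,::-1],(800,600),interpolation=cv2.INTER_CUBIC))
print(r.sense(), r.finger_overhang)
E
```

```text
pics
scene 351.13328517605305 351.13328517605305 260.1051702971158 187.06723441484291 [  86.47541676 -720.34239562  558.04824045] [-2.15632805 -0.00511976 -0.51856257]
top 411.4001870641196 411.4001870641196 249.77188204205228 190.33256000825082 [ 402.89908739  -14.99208287 1007.23430052] [-3.05684082 -0.02106265 -1.55735447]
{'clock': 0.1, 'qpos': array([-1.13641450e+00,  3.53539562e-01,  1.63404642e+00, -1.93118380e-05,
        1.15518219e+00, -2.38667387e-03]), 'qvel': array([ 0.00083092,  0.00075343,  0.0001928 , -0.00020526, -0.00018413,
       -0.00220973]), 'joint_efforts': array([-1.57576178e-03, -6.06361628e+01, -3.42817533e+01, -7.81941048e-05,
        3.97962547e-03, -2.95254415e-05]), 'eef_pos': array([ 264.20896952, -565.94587188,  223.56702609]), 'tcp_rot': array([-3.14041710e+00,  1.48530024e-05,  4.36776318e-01]), 'contact_force': array([1.2473234 , 0.2176957 , 1.13578978]), 'wrist_torque': array([-0.01409164,  0.03366787,  0.03160709]), 'grasp_force': 0.0, 'opening': 1.0011919224649568} 19.0
```

View pics/top0.png

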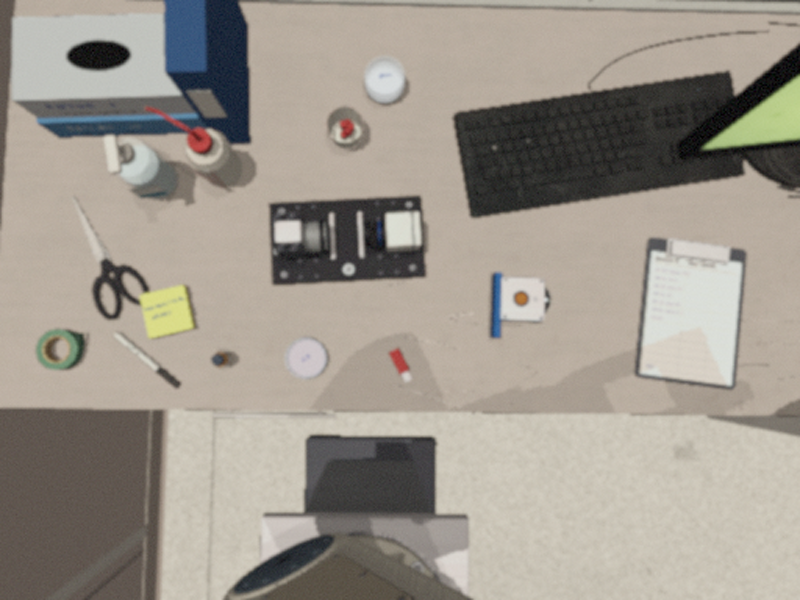

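View pics/scene0.png

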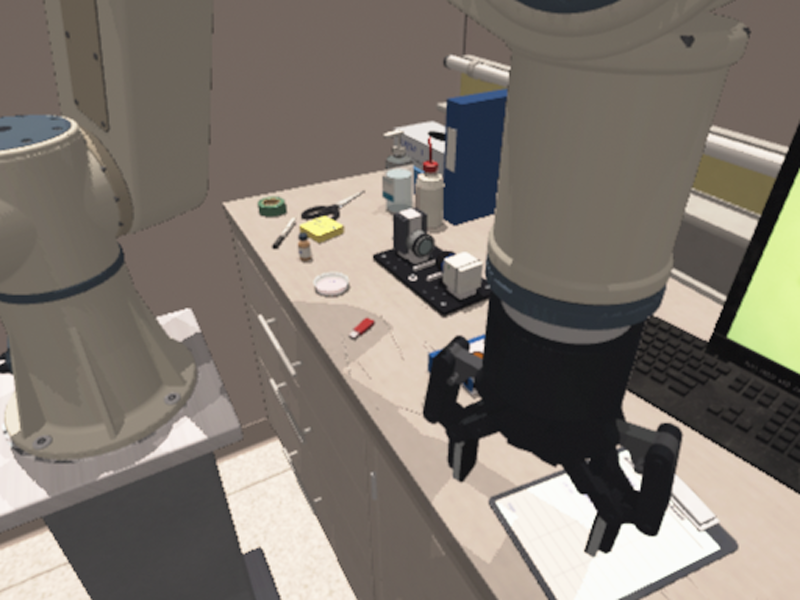

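Top view: the unit's blue foot is at about (497,305) with its box to the right, the deck is centred near (348,240) with the pin at (349,269), the dish is at (306,358), the vial at (222,359) and the stick at (400,365). The scene view shows the same layout with the gripper in the foreground.

```bash
cat > h.py <<'E'
import numpy as np,cv2
from scipy.spatial.transform import Rotation as R
def cast(f,px,z):
    """pixels (N,2) to world points on plane z"""
    px=np.atleast_2d(np.array(px,float))
    d=np.c_[(px[:,0]-f["cx"])/f["fx"],(px[:,1]-f["cy"])/f["fy"],np.ones(len(px))]
    d=d@R.from_euler('xyz',f["orientation"]).as_matrix().T
    p=np.array(f["position"]); return p+d*((z-p[2])/d[:,2])[:,None]
def proj(f,P):
    P=np.atleast_2d(P); c=(P-np.array(f["position"]))@R.from_euler('xyz',f["orientation"]).as_matrix()
    return np.c_[f["cx"]+f["fx"]*c[:,0]/c[:,2],f["cy"]+f["fy"]*c[:,1]/c[:,2]]
def mask(f,lo,hi,box):
    m=cv2.inRange(cv2.cvtColor(f["image"],cv2.COLOR_RGB2HSV),np.array(lo),np.array(hi)); o=np.zeros_like(m)
    a,b,c,d=box; o[b:d,a:c]=m[b:d,a:c]; return o
def rect(f,m,z):
    c=max(cv2.findContours(m,cv2.RETR_EXTERNAL,cv2.CHAIN_APPROX_NONE)[0],key=cv2.contourArea)
    return cv2.minAreaRect(cast(f,c[:,0],z)[:,:2].astype(np.float32))
E
python3 - <<'E'
from h import *
f=dict(np.load("pics/top0.npz"))
b=mask(f,(100,120,40),(125,255,255),(300,165,330,225))
rb=rect(f,b,34); print("blue",rb,cv2.boxPoints(rb).round(1).tolist())
s=mask(f,(0,0,165),(180,45,255),(322,172,352,212)); rs=rect(f,s,34); print("silver",rs,cv2.boxPoints(rs).round(1).tolist())
d=mask(f,(0,0,0),(180,255,75),(165,120,280,190)); 
d=cv2.morphologyEx(d,cv2.MORPH_CLOSE,np.ones((9,9)))
rd=rect(f,d,12); print("deck",rd,cv2.boxPoints(rd).round(1).tolist())
print("pin?",cast(f,[349*.64,269*.64],16))
im=f["image"][:,:,::-1]
a=cv2.resize(im[160:230,295:365],(400,400),interpolation=cv2.INTER_CUBIC)
c=cv2.resize(im[110:195,165:280],(400,296),interpolation=cv2.INTER_CUBIC)
c=cv2.copyMakeBorder(c,0,104,0,0,cv2.BORDER_CONSTANT)
cv2.imwrite("pics/c1.png",np.hstack([a,c]))
E
```

```text
blue ((478.5211181640625, -194.6052703857422), (9.536746978759766, 93.2327651977539), 89.95099639892578) [[431.8999938964844, -199.3000030517578], [525.0999755859375, -199.39999389648438], [525.0999755859375, -189.89999389648438], [431.8999938964844, -189.8000030517578]]
silver ((486.4501037597656, -241.43402099609375), (69.75595092773438, 94.49470520019531), 89.91537475585938) [[439.20001220703125, -276.20001220703125], [533.5999755859375, -276.3999938964844], [533.7000122070312, -206.60000610351562], [439.29998779296875, -206.5]]
deck ((577.7789916992188, 34.422935485839844), (124.64561462402344, 233.6780548095703), 4.067135334014893) [[507.29998779296875, 146.5], [523.9000244140625, -86.5], [648.2000122070312, -77.69999694824219], [631.7000122070312, 155.39999389648438]]
pin? [[530.63897909  29.89608438  16.        ]]
```

View pics/c1.png

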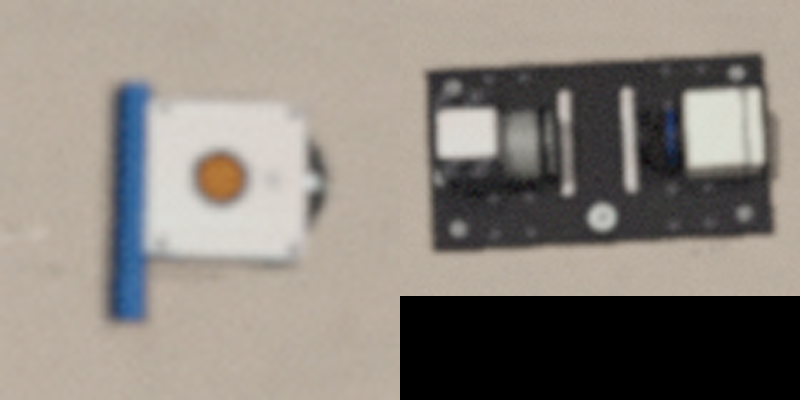

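Left crop: blue foot at x 115–150, toe end down, silver box to x 305 with the orange window at (220,178), nearly axis-aligned. Right crop: deck turned slightly, strips at (567,140) and (630,140), pin washer at (601,217).

```bash
cat >> h.py <<'E'
def edge(f,box,axis,z,sign):
    """sub-pixel edge of grey level: per line along axis (0: scan columns for a row edge); returns world line fit"""
    g=cv2.cvtColor(f["image"],cv2.COLOR_RGB2HSV).astype(float); g=g[:,:,sign]
    a,b,c,d=box; s=g[b:d,a:c]; s=s if axis==0 else s.T
    pts=[]
    for i in range(s.shape[1]):
        w=np.abs(np.diff(s[:,i])); w=np.where(w>.35*w.max(),w,0); t=(w*(np.arange(len(w))+.5)).sum()/w.sum()
        pts.append((a+i,b+t) if axis==0 else (a+t,b+i))
    return cast(f,pts,z)[:,:2]
def fit(P):
    v=cv2.fitLine(P.astype(np.float32),cv2.DIST_HUBER,0,.01,.01).ravel(); return v[:2],v[2:]
E
python3 - <<'E'
from h import *
f=dict(np.load("pics/top0.npz"))
# box crop scale 400/70=5.714, origin (295,160)
for n,b,ax in(("box far(x+33)",(323,173,346,182),0),("box near(x-33)",(323,200,344,210),0),("box top z76",(344,180,353,188),1),("foot/box z10",(317,180,325,203),1),("foot end far x39",(316,171,321,179),0),("toe end",(315,212,320,220),0)):
    P=edge(f,b,ax,34,1 if 'foot' in n or 'toe' in n else 2)
    v,p=fit(P); print(n,P.mean(0).round(1),P.std(0).round(1),"ang",np.degrees(np.arctan2(v[1],v[0])).round(1))
m=mask(f,(5,120,80),(25,255,255),(325,180,345,200)); M=cv2.moments(m,True); print("orange",cast(f,[M['m10']/M['m00'],M['m01']/M['m00']],34))
m=mask(f,(0,0,130),(180,80,255),(216,165,232,180)); M=cv2.moments(m,True); print("pin",M['m00'],cast(f,[M['m10']/M['m00'],M['m01']/M['m00']],14))
for b in((208,132,216,170),(226,132,234,168)):
    m=mask(f,(0,0,120),(180,80,255),b); print("strip",rect(f,m,20))
for n,lo,hi,b,z in(("vial",(0,0,0),(25,255,90),(130,222,152,238),50),("dish",(0,0,170),(180,60,255),(180,212,212,245),14),("stick",(0,120,60),(180,255,255),(245,218,265,248),8)):
    m=mask(f,lo,hi,b); print(n,rect(f,m,z))
E
```

```text
box far(x+33) [ 519.  -235.4] [ 1.2 15.9] ang -88.1
box near(x-33) [ 455.2 -232.8] [ 0.8 14.5] ang 87.6
box top z76 [ 505.8 -269.2] [5.5 2.7] ang 25.0
foot/box z10 [ 486.8 -200.7] [15.9  0.4] ang -1.2
foot end far x39 [ 525. -197.] [0.6 3.4] ang 88.8
toe end [ 429.5 -194.6] [0.4 3.4] ang 85.2
orange [[ 488.37393335 -233.13119393   34.        ]]
pin 50.0 [[530.59133883  30.70896098  14.        ]]
strip ((582.609619140625, 58.322227478027344), (71.39739990234375, 7.846996784210205), 3.455738067626953)
strip ((585.8665161132812, 13.939538955688477), (71.50933074951172, 9.33337116241455), 3.847806215286255)
vial ((388.640869140625, 212.54861450195312), (3.3524224758148193, 9.408215522766113), 77.94418334960938)
dish ((395.0326843261719, 94.26390075683594), (77.02912139892578, 74.39518737792969), 1.2264437675476074)
stick ((390.314697265625, -49.105308532714844), (33.43107604980469, 14.066957473754883), 27.42800521850586)
```

Measured positions:
- **Unit:** box centre x ≈ 487.5, origin y ≈ -190.7, yaw ≈ 0. The z = 76 edge checks to within 2 mm.
- **Seat:** ≈ (577.7, 34.3), yaw ≈ 0.066. The pin agrees with the deck centre.

Next is the approach, leaning at 45°.

```bash
cat > plan.py <<'E'
import numpy as np,sys
from scipy.spatial.transform import Rotation as R, Slerp
from rig import r
def tool(yaw,lean=0.):
    """tool down with its y along unit x (yaw), leaned about that axis"""
    return R.from_euler('z',yaw)*R.from_euler('x',lean)*R.from_euler('xyz',[np.pi,0,np.pi/2])
def plan(targets,start=None):
    """targets: (pos mm, Rotation, gripper[, min rows]); prints calls of <=5 rows"""
    if start is None:
        s=r.sense(); start=(s["eef_pos"],R.from_euler('xyz',s["tcp_rot"])); print("at",s["eef_pos"].round(1),s["tcp_rot"].round(3),s["contact_force"].round(1),"op",round(s["opening"],3),"gf",round(s["grasp_force"],1),"t",round(s["clock"],2))
    p,q=np.array(start[0],float),start[1]
    for t in targets:
        P,Q,g=np.array(t[0],float),t[1],t[2]
        n=max(int(np.ceil(max(np.linalg.norm(P-p)/48,(q.inv()*Q).magnitude()/.145))),1)
        n=max(n,t[3]) if len(t)>3 else n
        sl=Slerp([0,1],R.concatenate([q,Q])); p0=p; k=0
        while k<n:
            rows=[]
            for j in range(k+1,min(k+5,n)+1):
                d=q.inv().apply(p0+(P-p0)*j/n-p)/1000; a=(q.inv()*sl(j/n)).as_rotvec()
                rows.append([*d.round(3),*a.round(2),g])
            print(str([[float(v)+0. for v in x] for x in rows]).replace(' ',''))
            p=p+q.apply(np.array(rows[-1][:3])*1000); q=q*R.from_rotvec(rows[-1][3:6]); k+=len(rows)
        print("->",p.round(1),q.as_euler('xyz').round(3))
E
python3 - <<'E'
from plan import *
L=tool(0,.785)
print(L.as_matrix().round(2).tolist())
plan([((487.5,-312,86),L,0),((487.5,-250,24),L,0,3)])
E
```

```text
[[0.0, 1.0, 0.0], [0.71, -0.0, 0.71], [0.71, 0.0, -0.71]]
at [ 264.2 -565.9  223.6] [-3.14   0.     0.437] [1.2 0.2 1.1] op 1.001 gf 0.0 t 0.1
[[0.031,-0.014,0.014,0.04,0.07,-0.11,0.0],[0.062,-0.027,0.028,0.09,0.14,-0.21,0.0],[0.093,-0.041,0.041,0.13,0.21,-0.32,0.0],[0.124,-0.054,0.055,0.18,0.28,-0.43,0.0],[0.155,-0.068,0.069,0.22,0.35,-0.54,0.0]]
[[0.026,0.007,0.025,0.05,0.07,-0.1,0.0],[0.051,0.014,0.05,0.09,0.14,-0.21,0.0],[0.077,0.021,0.074,0.13,0.21,-0.32,0.0],[0.103,0.027,0.099,0.18,0.28,-0.43,0.0],[0.129,0.034,0.124,0.22,0.35,-0.53,0.0]]
-> [ 487.3 -311.9   86.2] [ 3.14  -0.786  1.568]
[[0.0,0.0,0.029,0.0,0.0,0.0,0.0],[0.0,0.0,0.058,0.0,0.0,0.0,0.0],[0.0,0.0,0.088,0.0,0.0,0.0,0.0]]
-> [ 487.5 -249.6   24. ] [ 3.14  -0.786  1.568]
```

```bash
python3 -m crank '[[0.031,-0.014,0.014,0.04,0.07,-0.11,0],[0.062,-0.027,0.028,0.09,0.14,-0.21,0],[0.093,-0.041,0.041,0.13,0.21,-0.32,0],[0.124,-0.054,0.055,0.18,0.28,-0.43,0],[0.155,-0.068,0.069,0.22,0.35,-0.54,0]]'
python3 -m crank '[[0.026,0.007,0.025,0.05,0.07,-0.1,0],[0.051,0.014,0.05,0.09,0.14,-0.21,0],[0.077,0.021,0.074,0.13,0.21,-0.32,0],[0.103,0.027,0.099,0.18,0.28,-0.43,0],[0.129,0.034,0.124,0.22,0.35,-0.53,0]]'
python3 -m crank '[[0,0,0,0,0,0,0],[0,0,0,0,0,0,0]]'
python3 - <<'E'
from plan import *
from rig import cams
import cv2
for n in("scene",):
    f=cams.grab_frame(n); cv2.imwrite(f"pics/{n}1.png",cv2.resize(f["image"][:,:,::-1],(800,600)))
L=tool(0,.785)
plan([((487.5,-250,22.5),L,0,3)])
E
```

```text
clock: 0.6
eef_pos: [376.7, -438.3, 154.7]
tcp_rot: [-3.02, -0.394, 0.964]
contact_force: [0.2, -0.7, -0.7]
opening: 1.0
grasp_force: 0.0
clock: 1.1
eef_pos: [488.1, -311.6, 85.9]
tcp_rot: [3.137, -0.788, 1.574]
contact_force: [-0.2, -0.4, 0.3]
opening: 1.001
grasp_force: 0.0
clock: 1.3
eef_pos: [487.3, -311.7, 85.5]
tcp_rot: [-3.14, -0.786, 1.567]
contact_force: [0.0, -0.5, 0.0]
opening: 1.002
grasp_force: 0.0
at [ 487.2 -312.5   86.4] [ 3.141 -0.785  1.567] [-0.   0.4  1. ] op 1.003 gf 0.0 t 1.35
[[0.0,0.0,0.03,0.0,0.0,0.0,0.0],[-0.001,0.0,0.06,0.0,0.0,0.0,0.0],[-0.001,0.0,0.089,0.0,0.0,0.0,0.0]]
-> [ 487.4 -250.3   22.7] [ 3.141 -0.785  1.567]
```

View pics/scene1.png

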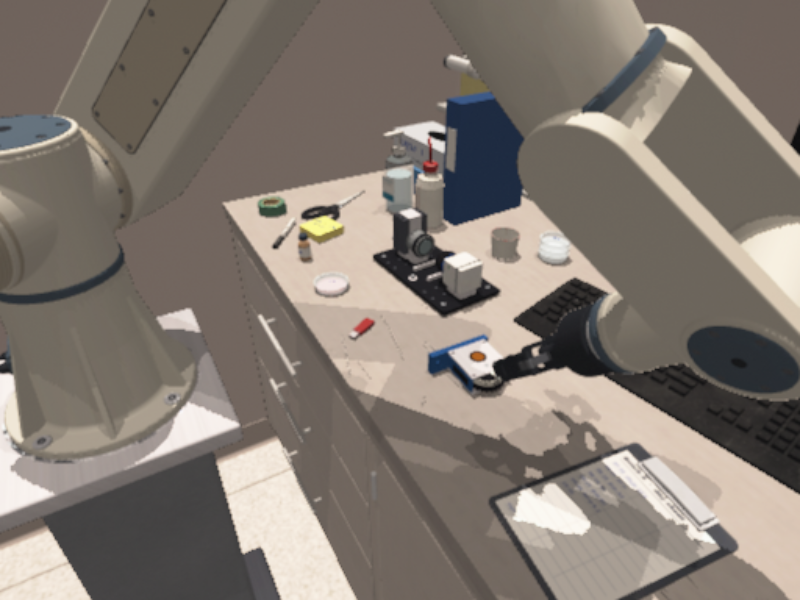

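The scene picture shows the hand leaning over the wheel end, just short of the unit at (475,365), with the wrist clear of the bench. Going in and closing.

```bash
python3 -m crank '[[0,0,0.03,0,0,0,0],[0,0,0.06,0,0,0,0],[-0.001,0,0.075,0,0,0,0],[-0.001,0,0.089,0,0,0,0],[-0.001,0,0.089,0,0,0,0]]'
python3 -m crank '[[0,0,0,0,0,0,1],[0,0,0,0,0,0,1],[0,0,0,0,0,0,1],[0,0,0,0,0,0,1],[0,0,0,0,0,0,1]]' 60
python3 -m crank '[[0,0,0,0,0,0,1],[0,0,0,0,0,0,1]]'
```

```text
clock: 1.85
eef_pos: [487.2, -249.6, 22.8]
tcp_rot: [3.141, -0.786, 1.568]
contact_force: [0.4, -0.2, 0.5]
opening: 1.0
grasp_force: 0.0
clock: 2.35
eef_pos: [487.8, -252.3, 24.7]
tcp_rot: [3.138, -0.783, 1.57]
contact_force: [-5.2, -5.7, 9.8]
opening: 0.715
grasp_force: 62.5
clock: 2.55
eef_pos: [487.8, -252.3, 24.7]
tcp_rot: [3.138, -0.783, 1.57]
contact_force: [-5.8, -6.1, 9.4]
opening: 0.711
grasp_force: 62.5
```

Run:
```python
from plan import *
L=tool(0,.785);U=tool(0,-.785)
plan([((487.8,-252,80),L,1),((487.8,-272,120),U,1),((487.8,-272,66),U,1,3)],start=((487.4,-250.3,22.7),L))
```

```text
[[0.02,0.0,-0.021,0.0,0.0,0.0,1.0],[0.039,0.0,-0.042,0.0,0.0,0.0,1.0]]
-> [ 487.4 -252.4   80. ] [ 3.142 -0.785  1.571]
[[0.001,0.0,-0.004,0.0,-0.14,0.0,1.0],[0.003,0.0,-0.008,0.0,-0.29,0.0,1.0],[0.004,0.0,-0.012,0.0,-0.43,0.0,1.0],[0.005,0.0,-0.015,0.0,-0.57,0.0,1.0],[0.007,0.0,-0.019,0.0,-0.71,0.0,1.0]]
[[-0.002,0.0,-0.004,0.0,-0.15,0.0,1.0],[-0.003,0.0,-0.007,0.0,-0.29,0.0,1.0],[-0.005,0.0,-0.011,0.0,-0.43,0.0,1.0],[-0.006,0.0,-0.015,0.0,-0.57,0.0,1.0],[-0.008,0.0,-0.019,0.0,-0.72,0.0,1.0]]
[[-0.003,0.0,-0.002,0.0,-0.14,0.0,1.0]]
-> [ 487.4 -271.5  120.1] [3.142 0.785 1.571]
[[0.013,0.0,0.013,0.0,0.0,0.0,1.0],[0.025,0.0,0.026,0.0,0.0,0.0,1.0],[0.038,0.0,0.039,0.0,0.0,0.0,1.0]]
-> [ 487.4 -272.2   65.7] [3.142 0.785 1.571]
```

```bash
python3 -m crank '[[0.01,0,-0.01,0,0,0,1],[0.02,0,-0.021,0,0,0,1],[0.039,0,-0.042,0,0,0,1]]'
python3 -m crank '[[0.001,0,-0.004,0,-0.14,0,1],[0.003,0,-0.008,0,-0.29,0,1],[0.004,0,-0.012,0,-0.43,0,1],[0.005,0,-0.015,0,-0.57,0,1],[0.007,0,-0.019,0,-0.71,0,1]]'
python3 -m crank '[[-0.002,0,-0.004,0,-0.15,0,1],[-0.003,0,-0.007,0,-0.29,0,1],[-0.005,0,-0.011,0,-0.43,0,1],[-0.006,0,-0.015,0,-0.57,0,1],[-0.008,0,-0.019,0,-0.72,0,1]]'
python3 -m crank '[[-0.003,0,-0.002,0,-0.14,0,1],[-0.003,0,-0.002,0,-0.14,0,1]]'
python3 -m crank '[[0.013,0,0.013,0,0,0,1],[0.025,0,0.025,0,0,0,1],[0.032,0,0.032,0,0,0,1],[0.032,0,0.032,0,0,0,1]]'
python3 - <<'E'
from rig import cams
import cv2
f=cams.grab_frame("scene"); cv2.imwrite("pics/scene2.png",cv2.resize(f["image"][170:330,200:440,::-1],(800,533),interpolation=cv2.INTER_CUBIC))
E
```

```text
clock: 2.85
eef_pos: [487.1, -252.2, 80.1]
tcp_rot: [-3.141, -0.785, 1.567]
contact_force: [0.1, -1.1, -9.0]
opening: 0.692
grasp_force: 82.1
clock: 3.35
eef_pos: [488.1, -261.2, 100.6]
tcp_rot: [3.137, -0.07, 1.567]
contact_force: [-0.6, -1.0, -7.7]
opening: 0.682
grasp_force: 79.0
clock: 3.85
eef_pos: [487.2, -269.9, 117.9]
tcp_rot: [3.139, 0.599, 1.563]
contact_force: [-1.9, 0.1, -8.3]
opening: 0.683
grasp_force: 86.1
clock: 4.05
eef_pos: [486.5, -269.2, 118.6]
tcp_rot: [-3.138, 0.736, 1.57]
contact_force: [-1.1, 0.3, -8.0]
opening: 0.685
grasp_force: 89.8
clock: 4.45
eef_pos: [485.9, -269.2, 73.4]
tcp_rot: [-3.136, 0.732, 1.568]
contact_force: [-0.1, 0.4, -6.3]
opening: 0.677
grasp_force: 91.2
```

View pics/scene2.png

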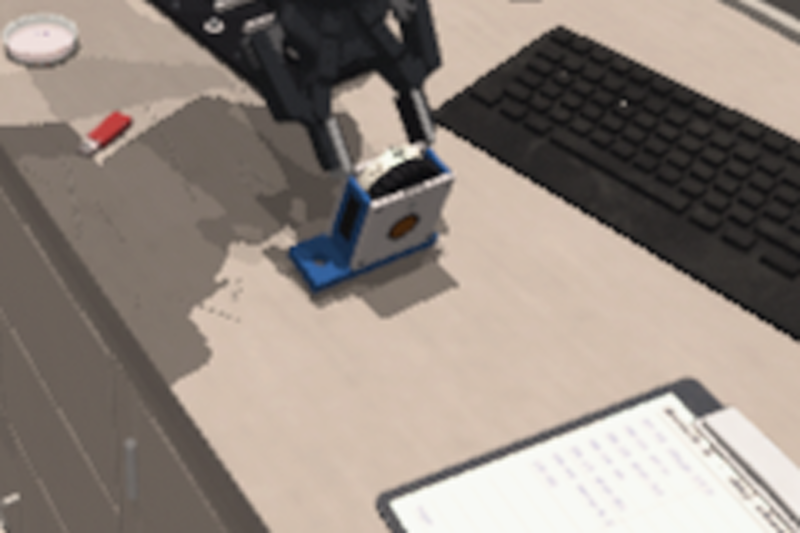

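The crop shows the unit held near its top, foot down and toe towards the robot, at (370,220), just above the bench with a slight tilt. Lowering until contact.

```bash
python3 -m crank '[[0.002,0,0.002,0,0,0,1],[0.003,0,0.003,0,0,0,1],[0.003,0,0.003,0,0,0,1]]'; python3 -c "
from rig import r;print(r.sense()['qpos'].round(3))"
python3 -m crank '[[0.002,0,0.002,0,0,0,1],[0.002,0,0.002,0,0,0,1]]'
```

```text
clock: 4.8
eef_pos: [486.8, -268.8, 70.2]
tcp_rot: [-3.139, 0.734, 1.567]
contact_force: [-0.3, 0.2, -6.8]
opening: 0.682
grasp_force: 91.4
[-0.074  0.529  2.075 -1.097  0.849  0.819]
clock: 5.0
eef_pos: [486.6, -268.6, 66.9]
tcp_rot: [-3.138, 0.734, 1.568]
contact_force: [-0.5, -0.6, -7.7]
opening: 0.684
grasp_force: 91.0
```

```bash
python3 -m crank '[[0.001,0,0.001,0,-0.05,0,1],[0.001,0,0.001,0,-0.05,0,1]]'
python3 -m crank '[[0.001,0,0.001,0,0,0,1],[0.001,0,0.001,0,0,0,1]]'
python3 -m crank '[[0.001,0,0.001,0,0,0,1],[0.001,0,0.001,0,0,0,1]]'
python3 - <<'E'
from rig import cams
import cv2
f=cams.grab_frame("scene"); cv2.imwrite("pics/scene3.png",cv2.resize(f["image"][190:270,270:350,::-1],(600,600),interpolation=cv2.INTER_CUBIC))
E
```

```text
clock: 5.2
eef_pos: [486.5, -268.1, 65.1]
tcp_rot: [-3.137, 0.784, 1.57]
contact_force: [-0.1, 0.4, -5.3]
opening: 0.682
grasp_force: 91.4
clock: 5.4
eef_pos: [486.5, -268.9, 64.9]
tcp_rot: [-3.138, 0.784, 1.568]
contact_force: [-1.9, 2.0, 1.6]
opening: 0.682
grasp_force: 95.0
clock: 5.6
eef_pos: [486.6, -269.5, 64.8]
tcp_rot: [-3.139, 0.787, 1.566]
contact_force: [-4.3, 5.0, 13.5]
opening: 0.682
grasp_force: 99.5
```

View pics/scene3.png

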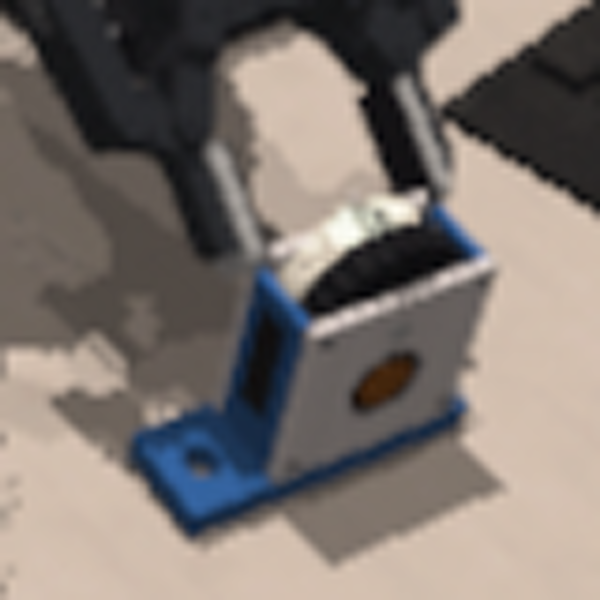

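The crop shows the unit standing on the bench at the foot line (190,520)–(465,410), with the pads only on the upper far edges. Release and back off.

```bash
python3 -m crank '[[0,0,0,0,0,0,0],[0,0,0,0,0,0,0],[0,0,0,0,0,0,0],[0,0,0,0,0,0,0]]'
python3 -m crank '[[0,0,-0.03,0,0,0,0],[0,0,-0.07,0,0,0,0],[0,0,-0.11,0,0,0,0],[0,0,-0.11,0,0,0,0]]'
python3 - <<'E'
from plan import *
s=r.sense(); p=s["eef_pos"]
plan([((487,-250,230),tool(0.066,0),0)])
E
```

```text
clock: 6.05
eef_pos: [486.8, -268.7, 62.9]
tcp_rot: [-3.139, 0.784, 1.568]
contact_force: [0.1, 0.1, -0.1]
opening: 1.002
grasp_force: 0.0
clock: 6.45
eef_pos: [489.6, -188.6, 143.6]
tcp_rot: [3.138, 0.783, 1.565]
contact_force: [0.5, 0.9, -0.2]
opening: 1.0
grasp_force: 0.0
at [ 489.6 -188.6  143.6] [3.138 0.783 1.565] [ 0.5  0.9 -0.2] op 1.0 gf 0.0 t 6.45
[[-0.017,0.0,-0.003,0.0,0.13,-0.01,0.0],[-0.035,-0.001,-0.006,-0.01,0.26,-0.02,0.0],[-0.052,-0.001,-0.009,-0.01,0.39,-0.03,0.0],[-0.07,-0.001,-0.012,-0.02,0.52,-0.04,0.0],[-0.087,-0.002,-0.015,-0.02,0.65,-0.06,0.0]]
[[-0.012,-0.001,-0.013,-0.01,0.13,-0.01,0.0]]
-> [ 487.  -249.9  230.1] [3.138e+00 3.000e-03 1.640e+00]
```

```bash
python3 -m crank '[[-0.017,0,-0.003,0,0.13,-0.01,0],[-0.035,-0.001,-0.006,-0.01,0.26,-0.02,0],[-0.052,-0.001,-0.009,-0.01,0.39,-0.03,0],[-0.07,-0.001,-0.012,-0.02,0.52,-0.04,0],[-0.087,-0.002,-0.015,-0.02,0.65,-0.06,0]]'
python3 -m crank '[[-0.012,-0.001,-0.013,-0.01,0.13,-0.01,0],[-0.012,-0.001,-0.013,-0.01,0.13,-0.01,0]]'
python3 - <<'E'
from rig import cams
import cv2,numpy as np
o=[]
for n in("scene","top"):
    f=cams.grab_frame(n); np.savez(f"pics/{n}4.npz",**{k:np.array(v) for k,v in f.items()})
    a=(255,185,355,285) if n=="scene" else (290,150,390,250)
    o.append(cv2.resize(f["image"][a[1]:a[3],a[0]:a[2],::-1],(400,400),interpolation=cv2.INTER_CUBIC))
cv2.imwrite("pics/c4.png",np.hstack(o))
E
```

```text
clock: 6.95
eef_pos: [484.2, -240.8, 210.1]
tcp_rot: [-3.128, 0.164, 1.624]
contact_force: [-0.4, -0.5, -1.5]
opening: 1.009
grasp_force: 0.0
clock: 7.15
eef_pos: [484.9, -254.9, 226.4]
tcp_rot: [-3.14, 0.038, 1.626]
contact_force: [-0.3, -0.0, 0.2]
opening: 1.0
grasp_force: 0.0
```

View pics/c4.png

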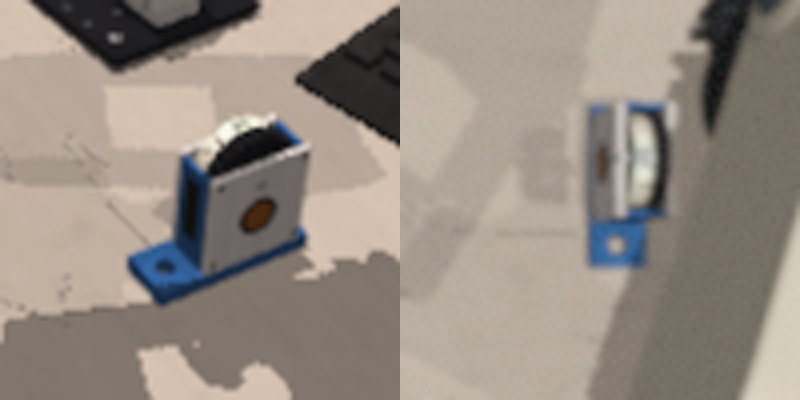

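The unit stands upright in both crops: in the left the foot runs (160,300)–(305,240), in the right the toe hole is at (615,245), box rows 103–218 and right top edge at x≈676.

Run:
```python
from h import *
f=dict(np.load("pics/top4.npz")); s=dict(np.load("pics/scene4.npz"))
def show(n,P): v,p=fit(P); print(n,P.mean(0).round(1),"sd",P.std(0).round(1),"ang",np.degrees(np.arctan2(v[1],v[0])).round(1))
show("toe near z10",edge(f,(339,212,350,222),0,10,1))
show("toe left z5",edge(f,(333,207,341,215),1,5,1))
show("toe right z10",edge(f,(347,207,356,215),1,10,1))
show("box near z76",edge(f,(350,199,358,209),0,76,1))
show("box far z76",edge(f,(346,171,357,180),0,76,1))
show("box right z76",edge(f,(355,180,363,200),1,76,1))
x=np.array([290+215/4-.4,150+245/4-.4]); print("hole",cast(f,x,8).round(1))
# scene: toe corners, blue mask contour polygon
b=mask(s,(100,110,40),(125,255,255),(280,240,340,265))
c=max(cv2.findContours(b,1,1)[0],key=cv2.contourArea); h=cv2.approxPolyDP(cv2.convexHull(c),1.5,True)[:,0]
print(np.c_[h,cast(s,h,0)[:,:2].round(0),cast(s,h,10)[:,:2].round(0)])
m=mask(f,(100,110,40),(125,255,255),(335,200,360,222));
```

```text
toe near z10 [ 430.4 -264.9] sd [1.5 7.7] ang 89.3
toe left z5 [ 442.1 -249.4] sd [5.6 0.1] ang -0.2
toe right z10 [ 442.4 -281.6] sd [5.6 0.8] ang -8.2
box near z76 [ 457.6 -270.3] sd [1.1 5.2] ang 79.4
box far z76 [ 517.9 -265. ] sd [1.4 7.3] ang -89.4
box right z76 [ 488. -280.] sd [13.2  2. ] ang -2.3
hole [[ 441.3 -263.9    8. ]]
[[ 288.  252.  430. -251.  424. -260.]
 [ 288.  249.  435. -243.  429. -252.]
 [ 300.  240.  476. -232.  469. -240.]
 [ 330.  243.  531. -274.  523. -282.]
 [ 329.  246.  523. -281.  515. -289.]
 [ 296.  260.  431. -280.  425. -288.]]
```

Run:
```python
from plan import *
plan([((488,-264.5,130),tool(0,0),0),((488,-264.5,48),tool(0,0),0,4)])
```

```text
at [ 483.1 -251.6  223.5] [-3.134  0.04   1.627] [-0.   1.2 -0.3] op 1.002 gf 0.0 t 7.25
[[-0.005,0.002,0.047,0.0,0.02,0.03,0.0],[-0.009,0.005,0.094,-0.01,0.04,0.06,0.0]]
-> [ 488.1 -264.1  129.9] [3.138 0.    1.567]
[[0.0,0.0,0.02,0.0,0.0,0.0,0.0],[0.0,0.0,0.041,0.0,0.0,0.0,0.0],[0.0,0.0,0.061,0.0,0.0,0.0,0.0],[0.0,0.0,0.082,0.0,0.0,0.0,0.0]]
-> [ 488.4 -264.1   47.9] [3.138 0.    1.567]
```

```bash
python3 -m crank '[[-0.005,0.002,0.047,0,0.02,0.03,0],[-0.009,0.005,0.094,-0.01,0.04,0.06,0],[-0.009,0.005,0.094,-0.01,0.04,0.06,0],[-0.009,0.005,0.094,-0.01,0.04,0.06,0]]'
python3 -m crank '[[0,0,0,0,0,0,0],[0,0,0,0,0,0,0]]'
```

```text
clock: 7.65
eef_pos: [488.2, -260.8, 129.7]
tcp_rot: [3.141, -0.002, 1.573]
contact_force: [0.9, -0.3, 1.3]
opening: 1.002
grasp_force: 0.0
clock: 7.85
eef_pos: [490.5, -262.2, 132.8]
tcp_rot: [3.134, 0.001, 1.573]
contact_force: [-0.6, -0.0, -0.6]
opening: 0.997
grasp_force: 0.0
```

```bash
python3 -m crank '[[-0.003,-0.001,0.02,0,0,0,0],[-0.003,-0.001,0.05,0,0,0,0],[-0.003,-0.001,0.07,0,0,0,0],[-0.003,-0.001,0.082,0,0,0,0],[-0.003,-0.001,0.082,0,0,0,0]]'
python3 -m crank '[[0,0,0,0,0,0,1],[0,0,0,0,0,0,1],[0,0,0,0,0,0,1],[0,0,0,0,0,0,1],[0,0,0,0,0,0,1]]' 60
python3 -m crank '[[0,0,0,0,0,0,1],[0,0,0,0,0,0,1]]'
python3 -m crank '[[0,0,-0.02,0,0,0,1],[0,0,-0.04,0,0,0,1],[0,0,-0.04,0,0,0,1]]'
python3 - <<'E'
from rig import cams
import cv2,numpy as np
o=[]
for n in("scene","top"):
    f=cams.grab_frame(n); np.savez(f"pics/{n}5.npz",**{k:np.array(v) for k,v in f.items()})
    a=(255,165,355,265) if n=="scene" else (290,150,390,250)
    o.append(cv2.resize(f["image"][a[1]:a[3],a[0]:a[2],::-1],(400,400),interpolation=cv2.INTER_CUBIC))
cv2.imwrite("pics/c5.png",np.hstack(o))
E
```

```text
clock: 8.35
eef_pos: [488.5, -264.8, 48.4]
tcp_rot: [3.137, -0.002, 1.572]
contact_force: [-0.9, 0.1, -0.6]
opening: 0.999
grasp_force: 0.0
clock: 8.85
eef_pos: [488.6, -265.4, 50.4]
tcp_rot: [3.137, -0.001, 1.572]
contact_force: [-4.9, 0.2, 7.4]
opening: 0.756
grasp_force: 66.0
clock: 9.05
eef_pos: [488.6, -265.4, 50.4]
tcp_rot: [3.137, -0.001, 1.572]
contact_force: [-4.0, 0.7, 6.4]
opening: 0.753
grasp_force: 66.0
clock: 9.35
eef_pos: [490.2, -266.2, 91.6]
tcp_rot: [3.132, 0.001, 1.571]
contact_force: [1.1, -0.8, -6.9]
opening: 0.749
grasp_force: 73.2
```

View pics/c5.png

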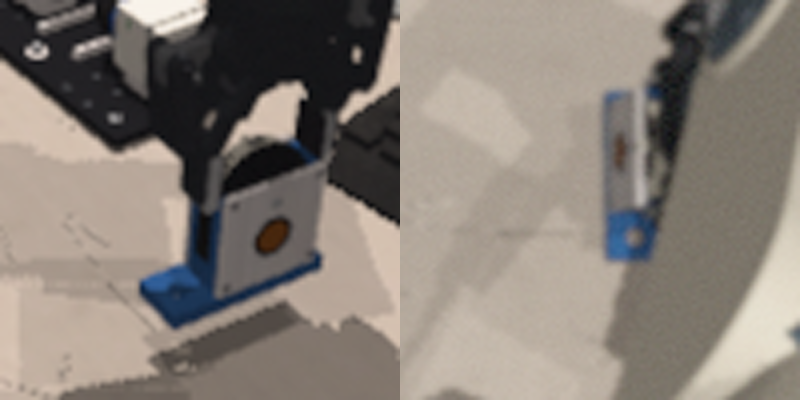

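The left crop shows the unit gripped across both ends and lifted about 40 mm, level; the right shows the toe and hole at (635,238) with the arm hiding the rest. Carrying over the camera to the seat.

Run:
```python
from plan import *
plan([((488.5,-265.5,190),tool(0,0),1,3),((578.2,33.4,190),tool(0.066,0),1,8),((578.2,33.4,100),tool(.066),1,4)],start=((489.0,-265.5,90),tool(0)))
```

```text
[[0.0,0.0,-0.033,0.0,0.0,0.0,1.0],[0.0,0.0,-0.067,0.0,0.0,0.0,1.0],[0.0,0.0,-0.1,0.0,0.0,0.0,1.0]]
-> [ 489.  -265.5  190. ] [3.142 0.    1.571]
[[0.037,0.011,0.0,0.0,0.0,-0.01,1.0],[0.075,0.022,0.0,0.0,0.0,-0.02,1.0],[0.112,0.033,0.0,0.0,0.0,-0.02,1.0],[0.149,0.045,0.0,0.0,0.0,-0.03,1.0],[0.187,0.056,0.0,0.0,0.0,-0.04,1.0]]
[[0.037,0.012,0.0,0.0,0.0,-0.01,1.0],[0.074,0.025,0.0,0.0,0.0,-0.02,1.0],[0.11,0.038,0.0,0.0,0.0,-0.03,1.0]]
-> [578.6  32.9 190. ] [3.142 0.    1.641]
[[0.0,0.0,0.022,0.0,0.0,0.0,1.0],[0.0,0.0,0.045,0.0,0.0,0.0,1.0],[0.0,0.0,0.068,0.0,0.0,0.0,1.0],[0.0,0.0,0.09,0.0,0.0,0.0,1.0]]
-> [578.6  32.9 100. ] [3.142 0.    1.641]
```

```bash
python3 -m crank '[[0,0,-0.033,0,0,0,1],[0,0,-0.067,0,0,0,1],[0,0,-0.1,0,0,0,1]]'
python3 -m crank '[[0.037,0.011,0,0,0,-0.01,1],[0.075,0.022,0,0,0,-0.02,1],[0.112,0.033,0,0,0,-0.02,1],[0.149,0.045,0,0,0,-0.03,1],[0.187,0.056,0,0,0,-0.04,1]]'
python3 -m crank '[[0.037,0.012,0,0,0,-0.01,1],[0.074,0.025,0,0,0,-0.02,1],[0.11,0.038,0,0,0,-0.03,1],[0.11,0.038,0,0,0,-0.03,1],[0.11,0.038,0,0,0,-0.03,1]]'
python3 - <<'E'
from rig import r,cams
import cv2,numpy as np
E=[]
for i in range(6):
    f=cams.grab_frame("top"); s=r.sense(); E.append(np.r_[s["eef_pos"],s["tcp_rot"]%6.2832])
print(np.mean(E,0).round(3),np.std(E,0).round(3))
o=[]
for n in("scene","top"):
    f=cams.grab_frame(n); np.savez(f"pics/{n}6.npz",**{k:np.array(v) for k,v in f.items()})
    a=(225,115,325,215) if n=="scene" else (170,110,270,210)
    o.append(cv2.resize(f["image"][a[1]:a[3],a[0]:a[2],::-1],(400,400),interpolation=cv2.INTER_CUBIC))
cv2.imwrite("pics/c6.png",np.hstack(o))
E
```

```text
clock: 9.75
eef_pos: [487.1, -264.8, 188.3]
tcp_rot: [3.139, -0.003, 1.571]
contact_force: [1.4, -0.7, -7.8]
opening: 0.754
grasp_force: 73.2
clock: 10.25
eef_pos: [543.4, -76.8, 187.9]
tcp_rot: [3.139, -0.002, 1.612]
contact_force: [0.8, 0.1, -6.9]
opening: 0.747
grasp_force: 73.2
clock: 10.75
eef_pos: [576.6, 33.8, 188.1]
tcp_rot: [3.139, -0.001, 1.643]
contact_force: [-0.8, -1.2, -7.5]
opening: 0.748
grasp_force: 73.2
[576.72   32.315 188.886   3.138   6.282   1.641] [0.262 0.319 0.403 0.001 0.    0.001]
```

View pics/c6.png

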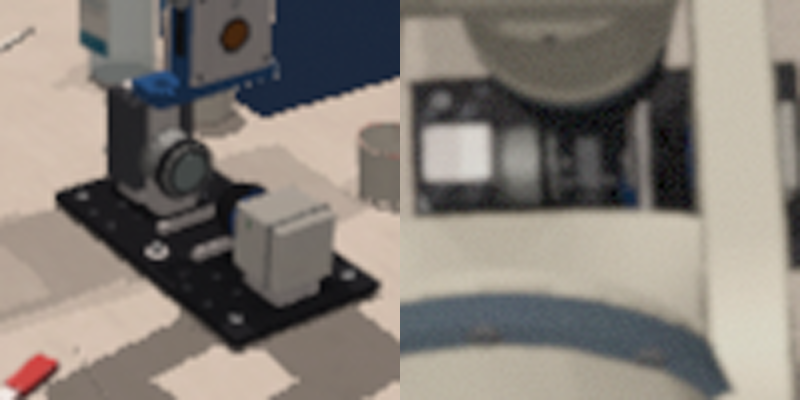

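Left crop: the unit hangs above the deck with the toe at (150,90), and the pin with its washer is at (157,250). In the top view the arm covers the seat, so I fine-measure with the scene camera. Nudge and lower.

```bash
python3 -m crank '[[0.001,0.001,0.03,0,0,0,1],[0.001,0.001,0.06,0,0,0,1],[0.001,0.001,0.085,0,0,0,1],[0.001,0.001,0.098,0,0,0,1],[0.001,0.001,0.098,0,0,0,1]]'
python3 - <<'E'
from rig import r,cams
from h import *
E=[]
for i in range(5):
    f=cams.grab_frame("scene"); s=r.sense(); E.append(np.r_[s["eef_pos"],s["tcp_rot"]%6.2832,s["contact_force"]])
print(np.mean(E,0).round(3))
np.savez("pics/scene7.npz",**{k:np.array(v) for k,v in f.items()})
g=dict(np.load("pics/scene6.npz"))
m=mask(g,(0,0,140),(180,80,255),(258,170,272,184)); M=cv2.moments(m,True); px=[M['m10']/M['m00'],M['m01']/M['m00']]
print("pin px",px,M['m00'],cast(g,px,13).round(1))
a=(235,150,305,205)
o=[cv2.resize(h["image"][a[1]:a[3],a[0]:a[2],::-1],(400,314),interpolation=cv2.INTER_CUBIC) for h in(g,f)]
cv2.imwrite("pics/c7.png",np.hstack(o))
E
```

```text
clock: 11.65
eef_pos: [577.6, 34.0, 90.0]
tcp_rot: [3.14, -0.001, 1.641]
contact_force: [-0.8, 0.6, -6.7]
opening: 0.752
grasp_force: 73.1
[ 5.79624e+02  3.42690e+01  9.25680e+01  3.13500e+00  6.28200e+00
  1.64100e+00  1.21000e-01  9.80000e-02 -6.68100e+00]
pin px [263.7, 177.0] 10.0 [[532.   33.5  13. ]]
```

View pics/c7.png

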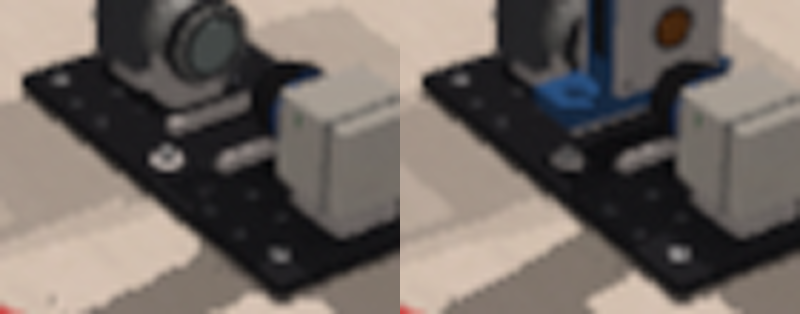

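The left crop has the pin and washer at (167,157). In the right crop the unit hangs about 30 mm above the deck, toe hole at (574,95), coming down between lens and camera. That uses up the picture allowance, so from here I go by numbers only.

Run:
```python
from h import *
f=dict(np.load("pics/scene7.npz")); g=dict(np.load("pics/scene6.npz"))
hsv=cv2.cvtColor(f["image"],cv2.COLOR_RGB2HSV)
print(hsv[160:176,255:276,2]); print(hsv[160:176,255:276,1])
print("pin V\n",cv2.cvtColor(g["image"],cv2.COLOR_RGB2HSV)[173:182,258:271,2])
```

```text
[[ 49  42  38  38  37  37  71  95  70  32  38  77  87  66  61  52  60  81
  106 105 103]
 [ 72  63  48  38  38  41  73 100  92  62  30  72  88  66  65  65  66  81
  106 105 103]
 [ 70  82  75  59  62  76  88 100  96  89  78  98  94  65  64  65  67  81
  107 104 103]
 [ 39  70  85  88  92  98 103 107 114 116 119 125 114  87  65  65  66  82
  107 102  99]
 [ 19  29  60  85 102 113 120 125 125 121 122 123 126 117  87  65  67  83
  102  87  90]
 [ 37  29  27  63 103 123 128 127 117 100  98 102 114 127 108  65  67  83
  100  87  87]
 [ 43  35  24  46  78 103 120 127 114  88  77  83  93 105  92  64  66  77
   90  88  80]
 [ 29  28  28  42  60  73  97 118 125 114 108 111 106  87  65  66  65  67
   72  70  65]
 [ 29  29  29  36  54  62  69  89 107 106 105 106 106  93  65  66  65  66
   65  65  67]
 [ 29  29  30  32  41  51  61  65  65  64  65  64  66  65  65  65  65  68
   73  71  70]
 [ 29  29  29  29  29  34  47  58  64  64  65  66  65  65  68  72  71  70
   67  61  57]
 [ 29  28  28  28  28  28  31  43  57  61  65  69  72  75  76  67  61  57
   38  21  22]
 [ 28  28  28  30  28  29  28  3
[... 1552 characters left out ...]
 22
   24  15  17]
 [ 18  26  18  27  35  26  27  26  26  27  26  19  27  27  32  13  32  55
   34  39  45]
 [ 26  18  26  27  27  26  36  26  12   5  15  21  31  24  17  17  17  32
   36   0  20]]
pin V
 [[ 28  28  29  28  28  29  46  71  71  43  31  28  28]
 [ 29  29  29  29  30  30  28  28  28  29  28  29  29]
 [ 28  28  28  29  34  76  91  48  28  28  29  28  28]
 [ 29  28  28  56  84 111 119  96  90  30  30  29  28]
 [ 28  29  29 109 151 117  92 134 149  53  28  29  29]
 [ 27  28  28 109 158 143 136 152 143  58  28  30  31]
 [ 23  26  29  39  87 131 143 125  71  29  28  24  28]
 [ 21  22  26  29  28  29  30  31  28  26  26  22  22]
 [ 51  28  20  25  31  29  26  28  26  21  22  23  23]]
```

Run:
```python
from h import *
f=dict(np.load("pics/scene7.npz"))
print("top-measured pin projected z12,z20",proj(f,[[530.6,30.7,12],[530.6,30.7,20],[530.9,31.2,12]]).round(1).tolist())
print("washer cast",cast(f,[[264.0,177.4]],12).round(1))
for z in(49,51,53): print("hole cast",z,cast(f,[[265.0,165.9]],z).round(1))
c,s=np.cos(.068),np.sin(.068)
def P(x,y,z,o=(577.7,34.3)): return [o[0]+c*x-s*y,o[1]+s*x+c*y,z]
print("model at seat, bottom 41: hole, toe corners top",proj(f,[P(-47,0,51),P(-61,17,51),P(-61,-17,51),P(-61,-17,41),P(-61,17,41)]).round(1).tolist())
b=mask(f,(100,100,40),(125,255,255),(250,155,285,180)); k=max(cv2.findContours(b,1,1)[0],key=cv2.contourArea); print(cv2.approxPolyDP(cv2.convexHull(k),.8,True)[:,0].tolist())
```

```text
top-measured pin projected z12,z20 [[263.8, 177.9], [263.8, 175.5], [263.8, 177.7]]
washer cast [[532.5  32.5  12. ]]
hole cast 49 [[536.3  34.2  49. ]]
hole cast 51 [[534.6  31.3  51. ]]
hole cast 53 [[532.8  28.3  53. ]]
model at seat, bottom 41: hole, toe corners top [[263.9, 166.2], [256.6, 165.1], [263.2, 170.2], [263.1, 173.2], [256.6, 168.1]]
[[271, 155], [278, 167], [266, 171], [261, 170], [258, 167], [258, 165], [268, 155]]
```

```bash
python3 -m crank '[[0,-0.001,0.01,0,0,0,1],[0,-0.001,0.018,0,0,0,1],[0,-0.001,0.018,0,0,0,1]]'
for i in 1 2; do python3 -m crank '[[0,0,0.002,0,0,0,1],[0,0,0.002,0,0,0,1]]' | tr '\n' ' '; echo; done
python3 - <<'E'
from rig import r,cams
import numpy as np
E=[]
for i in range(5):
    f=cams.grab_frame("scene"); s=r.sense(); E.append(np.r_[s["eef_pos"],s["tcp_rot"]%6.2832,s["contact_force"],s["wrist_torque"]])
print(np.mean(E,0).round(2))
E
```

```text
clock: 12.2
eef_pos: [576.7, 34.2, 72.2]
tcp_rot: [3.139, -0.001, 1.641]
contact_force: [-0.0, 0.0, -7.5]
opening: 0.749
grasp_force: 73.1
clock: 12.4 eef_pos: [577.9, 34.3, 71.4] tcp_rot: [3.137, -0.001, 1.641] contact_force: [-0.8, 0.1, -7.0] opening: 0.749 grasp_force: 73.2 
clock: 12.6 eef_pos: [577.9, 34.3, 69.5] tcp_rot: [3.137, -0.001, 1.641] contact_force: [-0.6, -0.3, -7.4] opening: 0.75 grasp_force: 73.2 
[ 5.7798e+02  3.4290e+01  6.9640e+01  3.1400e+00  6.2800e+00  1.6400e+00
  4.0000e-01 -5.0000e-02 -7.2300e+00  0.0000e+00  1.0000e-02  1.0000e-02]
```

```bash
for i in 1 ; do python3 -m crank '[[0,0,0.002,0,0,0,1],[0,0,0.002,0,0,0,1]]' | tr '\n' ' '; echo; python3 -c "
from rig import r;s=r.sense();print(s['wrist_torque'].round(2))"; done;  python3 -m crank '[[0,0,0.002,0,0,0,1],[0,0,0.002,0,0,0,1]]' | tr '\n' ' '; python3 -c "
from rig import r;s=r.sense();print(s['wrist_torque'].round(2))"
```

```text
clock: 13.05 eef_pos: [577.8, 34.3, 67.4] tcp_rot: [3.137, -0.001, 1.641] contact_force: [-1.3, -0.7, -7.6] opening: 0.747 grasp_force: 73.2 
[ 0.    0.03 -0.04]
clock: 13.25 eef_pos: [577.7, 34.3, 65.3] tcp_rot: [3.137, -0.001, 1.641] contact_force: [-0.2, 0.3, -7.0] opening: 0.752 grasp_force: 73.2 [ 0.05  0.01 -0.06]
```

```bash
for k in 1 2 3; do python3 -m crank '[[0,0,0.001,0,0,0,1],[0,0,0.001,0,0,0,1]]' | tr '\n' ' '; python3 -c "
from rig import r;s=r.sense();print(s['wrist_torque'].round(2))"; done
```

```text
clock: 13.45 eef_pos: [577.9, 34.3, 64.5] tcp_rot: [3.137, -0.001, 1.641] contact_force: [0.0, 0.0, -6.6] opening: 0.75 grasp_force: 73.2 [ 0.11  0.05 -0.  ]
clock: 13.65 eef_pos: [577.9, 34.3, 63.5] tcp_rot: [3.137, -0.001, 1.641] contact_force: [-0.7, -0.3, -6.7] opening: 0.751 grasp_force: 73.2 [0.11 0.06 0.02]
clock: 13.85 eef_pos: [578.0, 34.4, 62.6] tcp_rot: [3.137, -0.001, 1.641] contact_force: [-1.0, 0.0, -5.4] opening: 0.747 grasp_force: 73.3 [ 0.17  0.19 -0.02]
```

```bash
python3 -m crank '[[0,0,0.001,0,0,0,1],[0,0,0.001,0,0,0,1]]' | tr '\n' ' '
python3 -m crank '[[0,0,0.001,0,0,0,1],[0,0,0.001,0,0,0,1]]' | tr '\n' ' '
```

```text
clock: 14.05 eef_pos: [578.0, 34.5, 62.5] tcp_rot: [3.137, -0.001, 1.641] contact_force: [-4.2, 1.3, 5.3] opening: 0.748 grasp_force: 74.6 clock: 14.25 eef_pos: [578.0, 34.5, 62.5] tcp_rot: [3.136, -0.001, 1.641] contact_force: [-8.4, 2.5, 16.7] opening: 0.751 grasp_force: 75.9
```

Contact came at TCP z = 62.5, exactly the seated height, so the hole is over the pin. Releasing and rising.

```bash
python3 -m crank '[[0,0,-0.001,0,0,0,0],[0,0,-0.001,0,0,0,0],[0,0,-0.001,0,0,0,0],[0,0,-0.001,0,0,0,0],[0,0,-0.001,0,0,0,0]]' | tr '\n' ' '
python3 -m crank '[[0,0,-0.02,0,0,0,0],[0,0,-0.05,0,0,0,0],[0,0,-0.1,0,0,0,0],[0,0,-0.12,0,0,0,0],[0,0,-0.12,0,0,0,0]]' | tr '\n' ' '
python3 - <<'E'
from rig import r,cams
from h import *
f=cams.grab_frame("scene"); np.savez("pics/scene8.npz",**{k:np.array(v) for k,v in f.items()})
c,s=np.cos(.068),np.sin(.068); o=(577.7,34.3)
P=lambda x,y,z:[o[0]+c*x-s*y,o[1]+s*x+c*y,z]
print("model: hole top, toe corners top, bottom",proj(f,[P(-47,0,22),P(-61,17,22),P(-61,-17,22),P(-61,-17,12),P(33,-17,88),P(-33,-17,88),P(-33,17,88)]).round(1).tolist())
b=mask(f,(100,100,40),(125,255,255),(250,155,285,190)); k=max(cv2.findContours(b,1,1)[0],key=cv2.contourArea); print(cv2.approxPolyDP(cv2.convexHull(k),.8,True)[:,0].tolist())
h=cv2.cvtColor(f["image"],cv2.COLOR_RGB2HSV); print(h[170:184,254:276,2])
np.set_printoptions(linewidth=200)
print("box V",h[138:162,264:296,2])
E
```

```text
clock: 14.75 eef_pos: [578.1, 34.3, 61.5] tcp_rot: [3.136, -0.001, 1.641] contact_force: [0.3, 0.2, -0.1] opening: 0.997 grasp_force: 0.0 clock: 15.25 eef_pos: [579.7, 34.2, 185.2] tcp_rot: [3.13, -0.001, 1.641] contact_force: [-0.5, -0.1, -0.3] opening: 1.001 grasp_force: 0.0 model: hole top, toe corners top, bottom [[263.8, 174.9], [256.6, 173.7], [263.1, 178.9], [263.0, 181.8], [290.3, 150.0], [271.6, 156.0], [264.8, 151.2]]
[[271, 155], [272, 177], [269, 180], [263, 181], [257, 176], [257, 174], [267, 155]]
[[ 28  29  29  28  28  28  28  27  25  26  69 104  86  66  65  65  66  85
  113 110 109 108]
 [ 29  28  29  29  28  29  30  28  42  56  96 128 102  66  65  65  67  84
  113 109 109 107]
 [ 29  28  29  28  29  41  56  72  95 103 113 124 113  87  65  66  66  85
  113 109 109 108]
 [ 29  28  29  37  68  95 103 114 128 125 122 123 126 117  87  66  66  84
  110  99 100 108]
 [ 28  28  29  46  88 121 127 128 123 109  98 102 113 125 117  87  67  85
  107  91  98 102]
 [ 26  29  29  46  72  98 121 129 119 105  99  84 103 125 129 118 104 110
   99  86  88  85]
 [ 21  26  28  44  61  73
[... 3170 characters left out ...]
104 104 105 104 105 136 175 183 182 182 184]
 [ 26  44  66  60  29  43  60  76  93  93  86 103 105 105 106 105 101  89  84  97 103 104 104 105 104 105 143 182 182 182 182 183]
 [ 24  52  74  60  23  25  49  75  92  99  95 104 105 105 106 105 102  95  95 101 103 104 105 105 104 105 143 182 183 182 182 182]
 [ 23  56  77  60  24  20  48  75  92 105 106 104 105 106 106 105 105 104 100  98 100  99 104 106 104 105 142 183 183 182 182 182]
 [ 34  51  72  59  23  21  47  76  92 105 105 104 104 106 106 105  99  85  74  70  75  72  81  83  84  92 143 182 182 182 182 182]
 [ 62  49  72  60  23  21  47  76  93 105 104 105 105 106 106  97  72  38  17  19  23  22  20  26  33  56 113 162 183 183 181 179]]
```

The unit is seated: hole and toe corners are within about 0.7 px of prediction. Next is reading the wheel; I use the earlier unobstructed top frame numerically.

Run:
```python
from h import *
np.set_printoptions(linewidth=220)
f=dict(np.load("pics/top4.npz"))
o=(488,-264.5)
for a in(-60,-45,-22.5,0,22.5,45,60):
    t=np.radians(a); print(a,proj(f,[[o[0]+26*np.sin(t),o[1]+y,62+26*np.cos(t)] for y in(0,5,10)]).round(1).tolist())
print(cv2.cvtColor(f["image"],cv2.COLOR_RGB2GRAY)[174:207,342:362])
s=dict(np.load("pics/scene4.npz"))
for a in(-60,-45,-22.5,0,22.5):
    t=np.radians(a); print(a,proj(s,[[o[0]+26*np.sin(t),o[1]+y,62+26*np.cos(t)] for y in(0,5,10)]).round(1).tolist())
print(cv2.cvtColor(s["image"],cv2.COLOR_RGB2GRAY)[211:233,300:330])
```

```text
-60 [[350.8, 199.2], [348.6, 199.2], [346.5, 199.2]]
-45 [[351.4, 197.3], [349.3, 197.2], [347.1, 197.2]]
-22.5 [[352.1, 193.4], [349.9, 193.3], [347.7, 193.3]]
0 [[352.3, 188.9], [350.1, 188.9], [347.9, 188.8]]
22.5 [[352.0, 184.6], [349.8, 184.6], [347.6, 184.5]]
45 [[351.3, 181.2], [349.1, 181.1], [347.0, 181.1]]
60 [[350.7, 179.6], [348.5, 179.6], [346.3, 179.6]]
[[170 168 170 173 166 168 172 171 175 179 176 178 178 170 157 144 134 130 128 121]
 [155 160 169 174 162 145 143 143 152 156 156 157 153 152 154 164 157 136 129 124]
 [134 152 178 183 159 122 103 108 111 116 118 118 119 125 151 178 178 152 131 122]
 [119 141 178 187 161 111  85  78  73  72  69  72  79 100 145 184 183 155 134 127]
 [114 137 179 189 162 122 114 113 104  77  51  44  61  92 144 182 182 158 132 122]
 [118 139 177 187 164 142 148 157 149 123  83  54  48  82 140 181 180 153 135 123]
 [116 139 181 187 162 145 164 180 180 164 122  70  41  68 138 177 177 150 130 125]
 [116 139 181 187 159 145 179 196 198 185 149  94  48  60 119 168 164 142 129 123]
 [115 142 178 188 153 143 183 203 204 198 168 109  53  45  96 139 
[... 4282 characters left out ...]
 20  22  20  39  79 110 115 128 140 130 121 107 102 102 103 102 103 104 105 105 104]
 [ 76  38  38  41  61  76  59  32  21  30  60  90 110 129 145 135 127 116 104 104 104 102 102 103 102 104 104 105 104 104]
 [ 72  35  31  37  41  46  53  58  85 112 121 134 138 128 120 107 105 104 104 105 103 100 103 103 103 103 105 104 104 104]
 [ 64  32  19  29  36  41  49  83 128 148 135 125 113 104 105 106 106 104 103 100  93  92 101 103 103 103 104 104 104 104]
 [ 59  33  16  18  27  36  46  88 124 115  90  96 104 103 105 106 105 104 101  91  82  90 101 103 103 103 104 105 104 104]
 [ 51  30  17  15  22  34  46  81 108  90  70  95 103 103 105 105 105 104 101  94  92  99 103 103 104 103 105 105 104 104]]
```

Ink at the pointer looks wide, so not a 1: probably 8 or 2. One click plus another look will tell. Closing the fingers and probing the wheel's top.

```bash
python3 -m crank '[[-0.009,0,0.01,0,0,0,1],[-0.009,0,0.02,0,0,0,1],[-0.009,0,0.03,0,0,0,1],[-0.009,0,0.03,0,0,0,1],[-0.009,0,0.03,0,0,0,1]]' 20 | tr '\n' ' '
python3 -m crank '[[0,0,0.01,0,0,0,1],[0,0,0.02,0,0,0,1],[0,0,0.024,0,0,0,1],[0,0,0.024,0,0,0,1]]' | tr '\n' ' '
python3 -m crank '[[0,0,0.002,0,0,0,1],[0,0,0.002,0,0,0,1]]' | tr '\n' ' '
```

```text
clock: 15.8 eef_pos: [577.6, 25.2, 150.4] tcp_rot: [3.139, -0.001, 1.641] contact_force: [-0.1, 0.8, 1.4] opening: 0.146 grasp_force: 0.0 clock: 16.2 eef_pos: [577.6, 25.3, 126.6] tcp_rot: [3.138, -0.001, 1.641] contact_force: [1.2, -0.2, -0.1] opening: -0.004 grasp_force: 0.0 clock: 16.4 eef_pos: [578.4, 25.2, 125.6] tcp_rot: [3.136, -0.001, 1.641] contact_force: [0.9, -0.6, 0.1] opening: -0.0 grasp_force: 0.0
```

```bash
python3 -m crank '[[0,0,0.002,0,0,0,1],[0,0,0.002,0,0,0,1]]' | grep -E "eef|contact"
python3 -m crank '[[0,0,0.001,0,0,0,1],[0,0,0.001,0,0,0,1]]' | grep -E "eef|contact"
python3 -m crank '[[0,0,0.001,0,0,0,1],[0,0,0.001,0,0,0,1]]' | grep -E "eef|contact"
```

```text
eef_pos: [578.3, 25.3, 123.5]
contact_force: [-0.3, -0.1, 0.2]
eef_pos: [578.3, 25.2, 122.5]
contact_force: [-0.2, 0.7, 0.2]
eef_pos: [578.3, 25.2, 121.5]
contact_force: [0.3, 0.0, -0.1]
```

```bash
python3 -m crank '[[0,0,0.001,0,0,0,1],[0,0,0.001,0,0,0,1]]' | grep -E "eef|contact"
python3 -m crank '[[0,0,0.001,0,0,0,1],[0,0,0.001,0,0,0,1]]' | grep -E "eef|contact"
```

```text
eef_pos: [578.3, 25.2, 120.4]
contact_force: [-0.4, 0.1, -1.1]
eef_pos: [578.2, 25.2, 119.4]
contact_force: [-0.0, -0.1, -0.4]
```

```bash
python3 -m crank '[[0,0,0.001,0,0,0,1],[0,0,0.001,0,0,0,1]]' | grep -E "eef|contact"
python3 -m crank '[[0,0,0.001,0,0,0,1],[0,0,0.001,0,0,0,1]]' | grep -E "eef|contact"
python3 -c "
from rig import r;s=r.sense();print(s['wrist_torque'].round(2))"
```

```text
eef_pos: [578.2, 25.2, 118.4]
contact_force: [0.2, 0.6, -0.7]
eef_pos: [578.3, 25.2, 117.4]
contact_force: [-0.0, 0.1, 0.6]
[ 0.03 -0.    0.  ]
```

```bash
python3 -m crank '[[0,0,0.001,0,0,0,1],[0,0,0.001,0,0,0,1]]' | grep -E "eef|contact"
python3 -m crank '[[0,0,0.001,0,0,0,1],[0,0,0.001,0,0,0,1]]' | grep -E "eef|contact"
python3 - <<'E'
from rig import r,cams
from h import *
np.set_printoptions(linewidth=220)
f=cams.grab_frame("scene"); np.savez("pics/scene9.npz",**{k:np.array(v) for k,v in f.items()})
print("wheel top, tip",proj(f,[[578.2,29.6,102.5],[578.2,25.2,96.5]]).round(1).tolist())
print(cv2.cvtColor(f["image"],cv2.COLOR_RGB2GRAY)[130:160,262:302])
E
```

```text
eef_pos: [578.2, 25.2, 116.4]
contact_force: [-0.4, 0.3, -1.1]
eef_pos: [578.3, 25.3, 115.4]
contact_force: [0.0, -0.1, -0.1]
wheel top, tip [[278.8, 146.7], [279.5, 149.2]]
[[123 136 158 ...  39  40  39]
 [119 136 158 ...  40  39  39]
 [109 121 140 ...  40  39  39]
 ...
 [ 62  53  24 ... 185 190 196]
 [ 59  50  24 ... 170 175 189]
 [ 73  50  22 ... 170 169 175]]
```

Run:
```python
from h import *
f=dict(np.load("pics/scene9.npz")); g=cv2.cvtColor(f["image"],cv2.COLOR_RGB2GRAY)
for v in range(126,160): print(v," ".join("%3d"%x for x in g[v,264:296]))
```

```text
126 179 165 103 104  96  76  39  22  22  22  21  21  22  23  23  22  22  22  21  21  22  22  22  34  67  73  38  39  40  39  39  39
127 178 165 103 104 105 104  82  57  39  22  22  22  22  21  22  22  21  22  22  21  21  23  21  39  49  37  38  39  39  39  39  39
128 173 164 102 104 105 114 110  98  81  53  29  22  22  23  21  22  22  22  22  22  25  26  26  33  38  39  38  38  39  39  39  39
129 164 156 103 103 104 113 115 114 109  94  71  40  22  21  23  21  22  22  24  32  48  49  30  38  38  37  38  39  39  39  39  40
130 158 145 102 104 105 112 115 115 114 114 106  75  29  20  20  21  28  46  54  51  66  66  30  39  38  38  38  38  39  40  39  39
131 158 145 102 105 106 113 113 114 115 114 114  95  37  21  21  22  40  69  74  56  65  67  29  38  38  39  38  38  39  40  39  39
132 140 134  91  97 106 112 112 114 115 115 115  94  31  20  22  21  45  73  72  49  66  67  30  38  38  38  38  39  39  39  39  39
133 122  97  66  78 100 112 112 114 115 116 114  92  22  21  22  23  45  73  72  50  65  66  30  38  37  38  38  39  39  39  39  39
134 180 139  76  66  78  94 107 114 115 116 
[... 2687 characters left out ...]
 100 100 100 100 123 158 170 170 170 176
155  63  41  57  48  36  45  62  67  65  83 100 122 131 100  99  98  98  98  99  99  99 100 100 101 100 100 123 158 170 170 171 170
156  43  40  57  45  30  35  43  67  94  99  93  98  98  98  99  99  97  93  91  96  99  99 100 101 100 101 128 162 169 169 169 170
157  24  42  59  44  20  27  35  62  91  89  81  98  98  99  99  98  95  85  83  94  99  99 100 101 100 101 133 168 168 168 169 169
158  24  50  68  44  18  19  30  62  91  94  89  99  98  99  99  99  96  90  91  97  99  99 100 101 100 101 134 169 169 168 168 168
159  22  55  73  43  20  16  29  62  91 100 100  98  98  99  99  98  98  99  96  94  96  94 100 100 100 100 134 169 169 168 169 169
```

The numbers show the fingertips ending near row 141, about 6 px (≈18 mm) above the wheel top, so they are shorter than I assumed. Continuing down in small steps.

```bash
python3 -m crank '[[0,0,0.003,0,0,0,1],[0,0,0.006,0,0,0,1],[0,0,0.006,0,0,0,1]]' | grep -E "eef|contact"
python3 -m crank '[[0,0,0.002,0,0,0,1],[0,0,0.002,0,0,0,1]]' | grep -E "eef|contact"
python3 -m crank '[[0,0,0.002,0,0,0,1],[0,0,0.002,0,0,0,1]]' | grep -E "eef|contact"
```

```text
eef_pos: [578.0, 25.2, 109.0]
contact_force: [0.0, 0.1, -0.4]
eef_pos: [578.2, 25.3, 107.3]
contact_force: [-0.6, 0.2, -0.3]
eef_pos: [578.3, 25.3, 105.3]
contact_force: [-0.0, -0.5, -0.3]
```

Run:
```python
from rig import r,cams
from h import *
f=cams.grab_frame("scene"); np.savez("pics/scene10.npz",**{k:np.array(v) for k,v in f.items()})
g=cv2.cvtColor(f["image"],cv2.COLOR_RGB2GRAY)
for v in range(136,156): print(v," ".join("%3d"%x for x in g[v,270:292]))
```

```text
136  53  70  99 108 116  91  21  22  21  22  53  81  72  58  67  60  44  38  38  38  39  39
137  57  44  61  91 116  93  22  20  21  21  54  81  70  55  67  67  57  38  38  37  38  39
138  57  37  41  83 115  93  23  22  22  22  54  81  68  51  67  67  56  38  38  38  39  39
139  45  37  45  86 117  93  22  22  21  23  55  81  69  50  67  67  56  38  38  38  39  40
140  46  38  45  87 117  93  23  22  22  21  54  82  69  51  65  63  57  38  39  38  39  39
141  43  38  47  87 116  96  39  23  22  22  55  82  68  50  62  83  94  43  38  38  39  39
142  38  38  46  87 115 106  75  25  21  27  57  82  68  55  87 134 159 115  49  37  39  39
143  39  38  47  87 115 115 101  62  39  35  62  81  69  59 103 158 195 175 140 112  42  39
144  38  38  47  86 115 115 111  99  78  65  72  82  71  68 100 139 179 194 194 174 137 136
145  39  38  45  81 109 130 152 134 111 120 118  88  96 102 118 118 153 192 192 193 193 194
146  38  37  44  96 150 177 183 157 112 118 119  76  93 108 123 131 172 193 192 191 192 193
147  71  39  67 143 204 208 168 122  73  23  26  27  33  58  84 120 168 184 193 192 193 193
148 118  93 109 157 193 174 122  21  18  15  13  14  13  14  22  51  98 147 181 195 194 195
149 121 140 165 158 134  75  24  18  14  13  15  14  15  14  14  18  43  83 135 177 192 196
150 137 169 189 157  85  20  18  15  14  12  13  15  14  14  14  18  36  71 102 133 164 185
151 166 174 164  99  25  23  13  14  14  14  15  14  18  33  63  82  83 100 112  97 120 174
152 153 152 124  39  20  20  15  16  14  24  35  53  70  76  98 112 107 103  97  78 118 181
153 153 136  65  22  19  15  25  36  53  72  76  87  99  99 101  99 100 101 100  94 122 172
154 118 106  26  35  44  53  72  77  88 100  99  98  97  98  99  99  99 100  98 100 122 158
155  63  63  57  77  82  87  99 100  99  98  98  98  98  99  99 100 100 100 100 100 123 158
```

Tip now ends near row 144.5, about 8 mm above the wheel.

```bash
python3 -m crank '[[0,0,0.003,0,0,0,1],[0,0,0.004,0,0,0,1],[0,0,0.004,0,0,0,1]]' | grep -E "eef|contact"
python3 -m crank '[[0,0,0.002,0,0,0,1],[0,0,0.002,0,0,0,1]]' | grep -E "eef|contact"
python3 -m crank '[[0,0,0.001,0,0,0,1],[0,0,0.001,0,0,0,1]]' | grep -E "eef|contact"
python3 -m crank '[[0,0,0.001,0,0,0,1],[0,0,0.001,0,0,0,1]]' | grep -E "eef|contact"
```

```text
eef_pos: [578.2, 25.3, 101.3]
contact_force: [0.2, -0.2, 0.3]
eef_pos: [578.2, 25.3, 99.3]
contact_force: [-0.2, 1.0, -0.4]
eef_pos: [578.4, 25.3, 98.5]
contact_force: [-0.6, -0.0, 0.2]
eef_pos: [578.3, 25.3, 97.5]
contact_force: [0.6, -0.3, 1.1]
```

```bash
python3 -m crank '[[0,0,0.001,0,0,0,1],[0,0,0.001,0,0,0,1]]' | grep -E "eef|contact"
python3 -m crank '[[0,0,0.001,0,0,0,1],[0,0,0.001,0,0,0,1]]' | grep -E "eef|contact"
python3 -m crank '[[0,0,0.001,0,0,0,1],[0,0,0.001,0,0,0,1]]' | grep -E "eef|contact"
```

```text
eef_pos: [578.4, 25.3, 96.5]
contact_force: [0.2, 0.1, -0.0]
eef_pos: [578.5, 25.3, 95.5]
contact_force: [-0.1, -0.2, 0.1]
eef_pos: [578.9, 25.3, 95.2]
contact_force: [-0.7, -0.3, 6.3]
```

Contact at TCP z ≈ 95.3 with 6 N. Lift slightly, go 9 mm to the far side, press, and sweep 18 mm towards the toe: one click.

```bash
python3 -m crank '[[0,0,-0.003,0,0,0,1],[0,0.009,-0.003,0,0,0,1],[0,0.009,0,0,0,0,1],[0,0.009,0.001,0,0,0,1],[0,0.009,0.001,0,0,0,1]]' | grep -E "eef|contact"
python3 -m crank '[[0,-0.004,0,0,0,0,1],[0,-0.008,0,0,0,0,1],[0,-0.011,0,0,0,0,1],[0,-0.014,0,0,0,0,1]]' | grep -E "eef|contact"
python3 -m crank '[[0,-0.002,0,0,0,0,1],[0,-0.004,0,0,0,0,1],[0,-0.004,0,0,0,0,1]]' | grep -E "eef|contact"
python3 -m crank '[[0,0,-0.01,0,0,0,1],[0,0,-0.03,0,0,0,1],[0,0,-0.06,0,0,0,1]]' | grep -E "clock|eef|contact"
python3 - <<'E'
from plan import *
s=r.sense();plan([((540,-220,200),tool(0.066,0),1)],start=((s["eef_pos"]),tool(.07)))
E
```

```text
eef_pos: [588.8, 26.0, 94.2]
contact_force: [1.3, -0.4, 6.5]
eef_pos: [580.2, 25.2, 96.7]
contact_force: [14.3, 0.8, 14.3]
eef_pos: [578.0, 24.9, 97.8]
contact_force: [15.4, 0.7, 16.9]
clock: 22.0
eef_pos: [567.1, 24.5, 152.3]
contact_force: [-0.1, -0.0, -0.3]
[[-0.04,-0.007,-0.008,0.0,0.0,0.0,1.0],[-0.081,-0.015,-0.016,0.0,0.0,0.0,1.0],[-0.121,-0.022,-0.024,0.0,0.0,0.0,1.0],[-0.161,-0.029,-0.032,0.0,0.0,0.0,1.0],[-0.202,-0.037,-0.04,0.0,0.0,0.0,1.0]]
[[-0.04,-0.007,-0.008,0.0,0.0,0.0,1.0]]
-> [ 540.1 -220.   200.3] [3.142 0.    1.641]
```

```bash
python3 -m crank '[[-0.04,-0.007,-0.008,0,0,0,1],[-0.081,-0.015,-0.016,0,0,0,1],[-0.121,-0.022,-0.024,0,0,0,1],[-0.161,-0.029,-0.032,0,0,0,1],[-0.202,-0.037,-0.04,0,0,0,1]]' | grep eef
python3 -m crank '[[-0.04,-0.007,-0.008,0,0,0,1],[-0.04,-0.007,-0.008,0,0,0,1]]' | grep -E "clock|eef|contact"
cat > look.py <<'E'
import sys
from rig import r,cams
from h import *
c,s=np.cos(.068),np.sin(.068); o=(577.7,34.5)
P=lambda x,y,z:[o[0]+c*x-s*y,o[1]+s*x+c*y,z]
fs=[cams.grab_frame("top") for _ in range(4)]; f=dict(fs[0]); f["image"]=np.mean([q["image"] for q in fs],0).round().astype(np.uint8)
np.savez(f"pics/top_{sys.argv[1]}.npz",**{k:np.array(v) for k,v in f.items()})
for a in(-45,0,45):
    t=np.radians(a); print(a,proj(f,[P(26*np.sin(t),5,74+26*np.cos(t))]).round(1).tolist())
print("hole",proj(f,[P(-47,0,22)]).round(1).tolist())
g=cv2.cvtColor(f["image"],cv2.COLOR_RGB2GRAY)
print("col"," ".join("%3d"%x for x in range(212,238)))
for v in range(130,182): print(v," ".join("%3d"%x for x in g[v,212:238]))
E
python3 look.py a
```

```text
eef_pos: [545.2, -180.8, 192.9]
clock: 22.7
eef_pos: [541.5, -224.2, 201.6]
contact_force: [0.2, 0.4, 0.8]
-45 [[218.4, 155.2]]
0 [[217.8, 146.5]]
45 [[217.6, 139.0]]
hole [[222.7, 171.8]]
col 212 213 214 215 216 217 218 219 220 221 222 223 224 225 226 227 228 229 230 231 232 233 234 235 236 237
130  49  45  49  50  49  47  49  51  53  51  50  49  51  48  51  49  48  47  49  53  50  53  51  49  50  50
131  50  52  50  49  49  50  51  53  52  53  53  54  57  63  69  66  57  50  49  48  49  51  49  50  51  51
132  62  74  70  64  57  58  59  61  61  66  65  70  74  98 119 108  78  54  48  50  51  50  51  51  51  48
133  89 118 116  92  78  71  71  76  78  80  81  83  93 128 159 147 102  62  53  52  49  51  49  49  50  52
134 117 157 153 119  90  80  79  81  84  84  87  84  95 137 171 162 119  88  79  71  55  49  51  52  50  51
135 131 169 168 131  89  74  72  71  68  64  66  62  74 131 171 164 136 133 135 112  74  53  50  49  49  49
136 153 177 175 142 103  94  99  95  80  55  46  40  62 125 169 168 153 169 173 144  93  58  50  51  51  49
137 176 186 181 154 135 140 145 138 112  72  50
[... 4112 characters left out ...]
  98  97  98  96  94  75  56  51  52  53  55  53  54
176  53  56  55  64  80  91  95  98  96  95  93  96  92  90  90  91  90  85  71  57  53  55  53  52  59  56
177  56  55  55  61  73  81  85  85  83  79  78  76  77  76  73  70  73  71  64  53  52  55  56  54  58  54
178  56  58  53  58  62  64  62  64  61  61  59  57  60  59  64  67  71  71  75  74  73  77  79  80  79  77
179  73  71  76  77  77  77  76  75  76  80  80  80  80  85  93 106 115 119 123 126 126 124 128 128 128 128
180 121 120 118 125 128 128 129 129 129 131 132 131 133 136 141 152 157 162 164 166 166 166 167 165 168 165
181 161 160 162 164 166 167 166 167 166 167 167 167 167 169 170 173 175 176 177 176 178 178 177 178 177 176
```

Run:
```python
from rig import r,cams
from h import *
fs=[cams.grab_frame("scene") for _ in range(3)]; im=np.mean([q["image"] for q in fs],0); f=dict(fs[0]); f["image"]=im.round().astype(np.uint8)
np.savez("pics/scene_a.npz",**{k:np.array(v) for k,v in f.items()})
a=cv2.cvtColor(f["image"],cv2.COLOR_RGB2GRAY); b=cv2.cvtColor(dict(np.load("pics/scene8.npz"))["image"],cv2.COLOR_RGB2GRAY)
for v in range(142,162): print(v," ".join("%3d"%x for x in a[v,264:290])," | "," ".join("%4d"%x for x in (a[v,264:290].astype(int)-b[v,264:290])))
c,s=np.cos(.068),np.sin(.068); o=(577.7,34.5)
P=lambda x,y,z:[o[0]+c*x-s*y,o[1]+s*x+c*y,z]
for t in(-45,0,45): print(t,proj(f,[P(26*np.sin(np.radians(t)),5,74+26*np.cos(np.radians(t)))]).round(1))
```

```text
142 103 103 102 103 103  85  38  38  46  87 115 115 115 115 114 113 110 106 108 127 159 187 175 114  49  38  |     1    1    1    1    0    1    0    0   -1    1    0    0    1    1    1    0    1   -1    0    0    1    2    0    0    1    0
143 104 104 103 103 104  85  38  39  47  87 116 115 115 115 114 113 110 103  95  97 134 179 195 177 140 112  |     1    1    0    1    1    1    1    1    1    0    1    0    0    0    0    1    0    0    1    0    0    0    1    1    0    1
144 104 104 103 103 103  85  39  38  47  87 115 115 116 116 115 111 104  98 103 111 118 141 180 195 194 175  |     1    0    0    1    0    0    0    0    0    1    1    0    1    1    1   -1    1    1    0    1    0    0    1    1    0    1
145 104 105 103 103 103  85  39  38  45  81 110 120 128 144 168 170 146  99 118 124 127 118 154 193 192 193  |     0    1    1    1   -1    0    1    1    0    0    1  -11  -24    8   49   37   14   -7    1    3    3    0    0    0    0    1
146 104 102  98 100 102  86  38  38  44 106 175 185 160 174 173 187 165  84 100 124 136 134 172 194 192 192  |    -1    1    0    0 
[... 3096 characters left out ...]
2  99  98 104 104 103 113  |    -1   12   10  -11   -4    6    4   18   18    5    5    4    4    4    3    3    3    0    5    8    3    3    5    3    4   12
160  33  61  78  32  16  22  34  79 109 105 105 104 104 105 105 103  98  83  78  81  77  74  81  83  84 100  |     1   12   11  -11   -2    5    5   17   18    5    5    4    5    4    4    3    4    2    7   14    6    6    4    4    4   12
161  59  55  72  33  16  21  34  79 108 106 105 103 103 105 101  89  69  40  26  30  34  35  30  33  39  60  |     0    8    6  -10   -2    4    5   17   17    6    5    3    3    4    0   -4    1    4   10   12   12   14   11    8    7    7
-45 [[271.3 150.2]]
0 [[276.7 146.2]]
45 [[281.7 146.9]]
```

The pattern at the pointer changed between scene8 and now, so the wheel turned, and the new ink is narrower, like a 1. A second identical sweep gives the comparison.

Run:
```python
from plan import *
plan([((587.2,25.9,140),tool(.07),1),((587.2,25.9,93.5),tool(.07),1,4)])
```

```text
at [ 542.  -218.7  200.6] [ 3.137e+00 -2.000e-03  1.643e+00] [ 0.4 -0.1 -0. ] op 0.002 gf 0.0 t 23.05
[[0.04,0.01,0.01,0.0,0.0,0.0,1.0],[0.08,0.021,0.02,0.0,0.0,0.0,1.0],[0.12,0.031,0.031,0.0,0.0,0.0,1.0],[0.16,0.042,0.041,0.0,0.0,0.0,1.0],[0.201,0.052,0.051,0.0,0.0,0.0,1.0]]
[[0.04,0.01,0.01,0.0,0.0,0.0,1.0]]
-> [586.8  26.2 140.3] [ 3.137e+00 -2.000e-03  1.643e+00]
[[0.0,0.0,0.012,0.0,0.0,0.0,1.0],[0.0,0.0,0.023,0.0,0.0,0.0,1.0],[0.0,0.0,0.035,0.0,0.0,0.0,1.0],[0.0,0.0,0.047,0.0,0.0,0.0,1.0]]
-> [586.9  26.3  93.3] [ 3.137e+00 -2.000e-03  1.643e+00]
```

```bash
python3 -m crank '[[0.04,0.01,0.01,0,0,0,1],[0.08,0.021,0.02,0,0,0,1],[0.12,0.031,0.031,0,0,0,1],[0.16,0.042,0.041,0,0,0,1],[0.201,0.052,0.051,0,0,0,1]]' | grep eef
python3 -m crank '[[0.04,0.01,0.01,0,0,0,1],[0.04,0.01,0.01,0,0,0,1],[0.04,0.01,0.01,0,0,0,1]]' | grep eef
python3 -m crank '[[0,0,0.015,0,0,0,1],[0,0,0.03,0,0,0,1],[0,0,0.037,0,0,0,1],[0,0,0.037,0,0,0,1]]' | grep -E "eef|contact"
```

```text
eef_pos: [580.0, -13.2, 150.1]
eef_pos: [586.8, 26.5, 140.2]
eef_pos: [586.2, 24.1, 101.8]
contact_force: [0.1, 0.2, 0.3]
```

```bash
python3 -m crank '[[0,0.001,0.006,0,0,0,1],[0,0.001,0.007,0,0,0,1]]' | grep -E "eef|contact"
python3 -m crank '[[0,0,0.002,0,0,0,1],[0,0,0.002,0,0,0,1]]' | grep -E "eef|contact"
python3 -m crank '[[0,-0.004,0,0,0,0,1],[0,-0.006,0,0,0,0,1]]' | grep -E "eef|contact"
python3 -m crank '[[0,-0.004,0,0,0,0,1],[0,-0.006,0,0,0,0,1]]' | grep -E "eef|contact"
python3 -m crank '[[0,-0.004,0,0,0,0,1],[0,-0.006,0,0,0,0,1]]' | grep -E "eef|contact"
```

```text
eef_pos: [588.6, 24.7, 96.2]
contact_force: [0.8, -0.5, -0.1]
eef_pos: [588.7, 25.0, 94.7]
contact_force: [0.2, -1.0, 0.6]
eef_pos: [583.3, 24.6, 95.2]
contact_force: [2.6, 0.4, 2.2]
eef_pos: [577.0, 24.2, 95.2]
contact_force: [3.6, 1.9, 3.9]
eef_pos: [571.1, 23.8, 95.1]
contact_force: [4.2, 0.8, 5.0]
```

```bash
python3 -m crank '[[0,0,-0.01,0,0,0,1],[0,0,-0.04,0,0,0,1],[0,0,-0.06,0,0,0,1]]' | grep -E "eef|contact"
python3 -m crank '[[-0.04,-0.007,-0.008,0,0,0,1],[-0.081,-0.015,-0.016,0,0,0,1],[-0.121,-0.022,-0.024,0,0,0,1],[-0.161,-0.029,-0.032,0,0,0,1],[-0.202,-0.037,-0.04,0,0,0,1]]' | grep eef
python3 -m crank '[[-0.04,-0.007,-0.008,0,0,0,1],[-0.04,-0.007,-0.008,0,0,0,1]]' | grep -E "clock|eef|contact"
cat > look2.py <<'E'
import sys
from rig import r,cams
from h import *
def save(n,t):
    fs=[cams.grab_frame(n) for _ in range(3)]; f=dict(fs[0]); f["image"]=np.mean([q["image"] for q in fs],0).round().astype(np.uint8)
    np.savez(f"pics/{n}_{t}.npz",**{k:np.array(v) for k,v in f.items()})
t=sys.argv[1]; save("top",t); save("scene",t)
G=lambda n,k: cv2.cvtColor(dict(np.load(f"pics/{n}_{k}.npz"))["image"],cv2.COLOR_RGB2GRAY)
for n,R0,C0 in(("top",(137,160),(214,222)),("scene",(144,154),(268,284))):
    for v in range(*R0): print(n,v," | ".join(" ".join("%3d"%x for x in G(n,k)[v,C0[0]:C0[1]]) for k in sys.argv[1:]))
E
python3 look2.py b a
```

```text
eef_pos: [569.1, 23.6, 155.5]
contact_force: [0.2, -0.1, -0.8]
eef_pos: [545.8, -181.6, 194.4]
clock: 26.25
eef_pos: [542.1, -225.0, 203.1]
contact_force: [0.3, 0.4, -0.1]
top 137 182 155 135 140 146 140 112  73 | 181 154 135 140 145 138 112  72
top 138 182 165 163 173 174 168 136  84 | 185 166 162 172 175 166 135  80
top 139 188 175 182 192 190 181 149  91 | 187 174 182 192 191 182 149  89
top 140 190 180 192 203 203 193 158  94 | 191 179 192 203 202 194 160  96
top 141 191 183 196 210 211 202 169 102 | 190 183 197 210 212 203 166 101
top 142 190 184 198 213 216 208 171 107 | 189 184 199 212 217 207 172 107
top 143 187 183 197 207 211 205 173 109 | 187 183 197 208 210 205 171 109
top 144 182 181 192 192 193 192 165 109 | 180 180 190 192 192 193 165 106
top 145 178 179 186 176 170 177 155 103 | 178 178 185 176 171 177 155 104
top 146 174 171 181 177 173 176 152 103 | 172 170 181 178 174 175 153 105
top 147 165 164 180 187 186 181 156 109 | 164 163 177 186 187 180 156 108
top 148 163 167 189 199 198 191 165 117 | 163 167 187 198 198 192 166 119
top 149 169 175 197 212 214 207 179 130 
[... 1473 characters left out ...]

scene 149 146 129 125 180 220 211 192  98  33  25  26  22  18  16  15  14 | 146 129 126 180 220 211 192  97  33  26  25  19  17  17  14  15
scene 150 147 138 172 209 226 182  90  29  33  24  14  14  14  14  15  15 | 147 138 172 209 226 182  89  29  32  24  14  15  14  14  14  15
scene 151 161 167 207 214 195  88  30  28  18  16  15  14  14  15  18  61 | 161 167 207 214 195  88  29  27  18  17  14  14  14  14  18  61
scene 152 139 146 184 183 148  31  23  24  17  14  14  18  62 129 157 137 | 140 147 184 183 148  30  23  24  17  15  13  18  61 129 157 137
scene 153 100 145 186 157  64  27  19  17  28  67 130 158 134 162 186 152 | 100 145 186 157  64  26  19  16  28  67 130 158 134 162 186 152
```

The frames are identical, so that sweep slipped over the ridges with too little pressure. Repeating about 2 mm deeper.

```bash
python3 -m crank '[[0.04,0.01,0.01,0,0,0,1],[0.08,0.021,0.02,0,0,0,1],[0.12,0.031,0.031,0,0,0,1],[0.16,0.042,0.041,0,0,0,1],[0.201,0.052,0.051,0,0,0,1]]' | grep eef
python3 -m crank '[[0.043,0.01,0.01,0,0,0,1],[0.043,0.01,0.03,0,0,0,1],[0.043,0.01,0.045,0,0,0,1],[0.043,0.01,0.045,0,0,0,1]]' | grep -E "eef|contact"
```

```text
eef_pos: [580.9, -13.9, 151.0]
eef_pos: [586.2, 27.4, 104.3]
contact_force: [-0.4, -0.4, 0.1]
```

```bash
python3 -m crank '[[-0.002,0.002,0.006,0,0,0,1],[-0.002,0.002,0.009,0,0,0,1],[-0.002,0.002,0.009,0,0,0,1]]' | grep -E "eef|contact"
python3 -m crank '[[0,0,0.002,0,0,0,1],[0,0,0.003,0,0,0,1]]' | grep -E "eef|contact"
python3 -m crank '[[0,-0.004,0,0,0,0,1],[0,-0.006,0,0,0,0,1]]' | grep -E "eef|contact"
python3 -m crank '[[0,-0.004,0,0,0,0,1],[0,-0.006,0,0,0,0,1]]' | grep -E "eef|contact"
python3 -m crank '[[0,-0.004,0,0,0,0,1],[0,-0.006,0,0,0,0,1]]' | grep -E "eef|contact"
```

```text
eef_pos: [590.6, 24.4, 97.7]
contact_force: [0.3, 0.3, 0.9]
eef_pos: [590.7, 24.8, 94.9]
contact_force: [0.2, 0.3, 1.0]
eef_pos: [584.5, 24.7, 94.8]
contact_force: [2.9, -0.1, 0.5]
eef_pos: [579.0, 24.4, 95.2]
contact_force: [1.8, 0.7, 3.3]
eef_pos: [573.0, 23.9, 95.1]
contact_force: [4.6, 0.6, 5.2]
```

```bash
python3 -m crank '[[0,0,-0.005,0,0,0,1],[0,0.016,-0.005,0,0,0,1],[0,0.016,0,0,0,0,1],[0,0.016,0.002,0,0,0,1],[0,0.016,0.002,0,0,0,1]]' | grep -E "eef|contact"
python3 -m crank '[[0,-0.004,0,0,0,0,1],[0,-0.006,0,0,0,0,1]]' | grep -E "eef|contact"
python3 -m crank '[[0,-0.004,0,0,0,0,1],[0,-0.006,0,0,0,0,1]]' | grep -E "eef|contact"
python3 -m crank '[[0,-0.004,0,0,0,0,1],[0,-0.006,0,0,0,0,1]]' | grep -E "eef|contact"
python3 -m crank '[[0,0,-0.01,0,0,0,1],[0,0,-0.04,0,0,0,1],[0,0,-0.06,0,0,0,1]]' | grep -E "eef|contact"
python3 -m crank '[[-0.04,-0.007,-0.008,0,0,0,1],[-0.081,-0.015,-0.016,0,0,0,1],[-0.121,-0.022,-0.024,0,0,0,1],[-0.161,-0.029,-0.032,0,0,0,1],[-0.202,-0.037,-0.04,0,0,0,1]]' | grep eef
python3 -m crank '[[-0.04,-0.007,-0.008,0,0,0,1],[-0.04,-0.007,-0.008,0,0,0,1]]' | grep -E "clock|eef|contact"
python3 look2.py c b
```

```text
eef_pos: [589.7, 25.0, 93.8]
contact_force: [1.4, 0.9, 13.3]
eef_pos: [585.2, 24.7, 94.2]
contact_force: [5.8, 0.7, 8.9]
eef_pos: [581.8, 24.3, 95.3]
contact_force: [13.7, 0.2, 13.6]
eef_pos: [578.6, 24.0, 96.8]
contact_force: [17.2, 0.4, 20.2]
eef_pos: [568.6, 23.5, 152.8]
contact_force: [1.0, -0.3, 0.2]
eef_pos: [545.4, -181.4, 191.4]
clock: 30.65
eef_pos: [541.7, -224.8, 200.1]
contact_force: [0.2, 0.4, 0.1]
top 137 183 151 123 118 117 113  92  56 | 182 155 135 140 146 140 112  73
top 138 187 164 156 159 157 155 128  80 | 182 165 163 173 174 168 136  84
top 139 189 173 176 179 177 174 146  95 | 188 175 182 192 190 181 149  91
top 140 191 180 188 196 192 186 157  99 | 190 180 192 203 203 193 158  94
top 141 189 179 194 207 209 200 165 104 | 191 183 196 210 211 202 169 102
top 142 185 181 198 212 217 207 170 109 | 190 184 198 213 216 208 171 107
top 143 182 179 199 214 217 208 172 111 | 187 183 197 207 211 205 173 109
top 144 177 177 197 210 211 203 173 111 | 182 181 192 192 193 192 165 109
top 145 174 176 192 195 190 187 162 107 | 178 179 186 176 170 177 155 103
top 146 179 177 187
[... 1716 characters left out ...]

scene 149 146 129 137 187 215 207 184  96  30  55  66  22  17  18  16  16 | 146 129 125 180 220 211 192  98  33  25  26  22  18  16  15  14
scene 150 146 138 174 204 208 144  49  28  31  23  15  15  15  15  14  15 | 147 138 172 209 226 182  90  29  33  24  14  14  14  14  15  15
scene 151 160 174 200 169 159  89  28  20  17  14  15  15  14  15  14  60 | 161 167 207 214 195  88  30  28  18  16  15  14  14  15  18  61
scene 152 142 160 191 157 115  24  29  21  18  14  15  18  62 135 164 139 | 139 146 184 183 148  31  23  24  17  14  14  18  62 129 157 137
scene 153 120 156 183 141  48  23  16  16  23  64 129 157 138 170 194 155 | 100 145 186 157  64  27  19  17  28  67 130 158 134 162 186 152
```

The wheel clicked once more. The pointer tab also moved about 0.8 px towards the robot, so I check whether the unit shifted within the pin's play or tilted.

Run:
```python
from h import *
G=lambda n,k: cv2.cvtColor(dict(np.load(f"pics/{n}_{k}.npz"))["image"],cv2.COLOR_RGB2GRAY).astype(np.float32)
for n,P in(("top",{"toe":(166,181,213,232),"box -y edge":(131,165,224,232),"cheek far":(129,139,212,232),"deck ref":(165,185,180,212)}),("scene",{"toe":(168,186,252,276),"box":(150,172,272,294),"deck ref":(185,202,265,300)})):
    for k,(a,b,c,d) in P.items():
        for u,v in(("a","b"),("b","c")):
            s,_=cv2.phaseCorrelate(G(n,u)[a:b,c:d],G(n,v)[a:b,c:d],cv2.createHanningWindow((d-c,b-a),cv2.CV_32F)); print(n,k,u,v,np.round(s,2))
```

```text
top toe a b [-0.14  0.24]
top toe b c [0.4  1.35]
top box -y edge a b [0.05 0.04]
top box -y edge b c [-0.12  0.12]
top cheek far a b [-0.12  0.14]
top cheek far b c [-0.38 -0.32]
top deck ref a b [0.03 0.18]
top deck ref b c [ 0.2  -0.17]
scene toe a b [-0.02  0.02]
scene toe b c [ 0.08 -0.07]
scene box a b [ 0.03 -0.04]
scene box b c [ 0.02 -0.05]
scene deck ref a b [0.02 0.03]
scene deck ref b c [0.   0.01]
```

Neither earlier state shows a narrow "1" profile: mid-row ink is 4 px wide in both. That leaves the sequence 2 → 3 → 4, so the 4 should be at the pointer now. Next I check the seating, comparing toe and box edges before and after the push.

Run:
```python
from h import *
G=lambda n,k: cv2.cvtColor(dict(np.load(f"pics/{n}_{k}.npz"))["image"],cv2.COLOR_RGB2GRAY)
S=lambda n,k: cv2.cvtColor(dict(np.load(f"pics/{n}_{k}.npz"))["image"],cv2.COLOR_RGB2HSV)[:,:,1]
for v in range(161,181): print(v," | ".join(" ".join("%3d"%x for x in G("top",k)[v,214:232:1]) for k in "bc"))
print("far")
for v in range(127,140): print(v," | ".join(" ".join("%3d"%x for x in G("top",k)[v,223:234]) for k in "bc"))
print("scene toe")
for v in range(171,184): print(v," | ".join(" ".join("%3d"%x for x in G("scene",k)[v,255:273]) for k in "bc"))
print("scene corner")
for v in range(148,156): print(v," | ".join(" ".join("%3d"%x for x in G("scene",k)[v,284:300]) for k in "bc"))
```

```text
161 169 172 146 112  90  84  79  80  76  78  79  90 119 147 148 129 129 137 | 181 184 157 119  98  90  84  82  80  84  85  86 129 165 167 145 134 137
162 150 138 115  85  69  65  59  59  55  59  57  65  88 106 110 107 122 133 | 167 167 141 108  85  79  72  69  69  72  72  69  94 125 130 118 125 134
163 148 114  86  67  46  35  36  26  20  25  37  39  52  73  85  94 113 127 | 157 135 111  87  64  56  47  42  45  42  45  44  57  79  90  95 113 128
164 143 105  86  70  53  39  33  29  28  34  33  41  51  66  82  88  98 108 | 144 110  90  73  52  39  32  22  20  25  26  37  45  64  83  88  97 107
165 121  91  86  80  65  56  48  51  53  53  56  61  65  73  83  84  78  77 | 122  92  82  74  56  45  39  40  36  40  35  45  50  61  79  82  77  75
166  78  73  82  84  81  72  75  73  72  74  78  79  82  86  89  85  73  51 |  80  76  80  79  69  65  62  61  64  63  62  67  65  70  80  81  64  54
167  51  61  79  86  88  86  87  85  88  84  87  90  91  91  93  89  71  55 |  53  64  79  86  84  81  82  83  83  83  82  81  83  84  85  87  71  56
168  49  59  77  86  89  87  90  88  87  88  88  8
[... 5470 characters left out ...]
97 198 196 195 195 195 196 196
151 109 135 143 155 168 159 151 180 196 196 196 196 195 195 195 195 | 110 137 147 158 171 169 173 196 197 196 196 196 195 195 195 195
152 146 164 157 123  95  79 133 188 196 196 196 196 196 195 194 193 | 149 166 163 132  93  86 149 196 196 196 196 196 196 196 195 194
153 117 102 104 105  98  91 147 197 197 197 196 196 197 197 196 195 | 121 102 103 105  98 100 156 197 197 197 197 197 197 196 196 195
154 101 102 104 105 104 105 150 196 197 197 197 197 197 198 197 196 | 101 102 104 105 103 114 159 196 197 197 197 196 198 198 197 196
155 100 101 104 105 104 104 151 196 196 197 198 197 198 198 198 197 | 100 102 104 104 104 113 159 196 197 197 198 197 197 198 198 197
```

The unit slid about 1.2 mm towards the toe, which is within the hole's play. It is flat and the pin shows in the hole. The reading is still not certain: the state before the first roll could have been a 1 rather than a 2, with the tab's shadow on it. I have time to roll forward round the wheel to a clear "1"/"8", with a scene frame after every roll to confirm each click.

```bash
cat > patch.py <<'E'
import sys
from rig import cams
from h import *
f=cams.grab_frame("scene"); np.savez(f"pics/p_{sys.argv[1]}.npz",**{k:np.array(v) for k,v in f.items()})
g=cv2.cvtColor(f["image"],cv2.COLOR_RGB2GRAY)
for v in range(145,154): print(v," ".join("%3d"%x for x in g[v,267:284]))
E
python3 -m crank '[[0.04,0.01,0.01,0,0,0,1],[0.08,0.021,0.02,0,0,0,1],[0.12,0.031,0.031,0,0,0,1],[0.16,0.042,0.041,0,0,0,1],[0.201,0.052,0.051,0,0,0,1]]' | grep eef
python3 -m crank '[[0.041,0.01,0.005,0,0,0,1],[0.041,0.01,0.015,0,0,0,1],[0.041,0.01,0.015,0,0,0,1]]' | grep -E "eef|contact"
python3 patch.py 0
python3 -m crank '[[0,0,0.03,0,0,0,1],[0,0,0.039,0,0,0,1],[0,0,0.042,0,0,0,1],[0,0,0.042,0,0,0,1]]' | grep -E "eef|contact"
python3 -m crank '[[0,-0.005,0,0,0,0,1],[0,-0.009,0,0,0,0,1],[0,-0.014,0,0,0,0,1],[0,-0.018,0,0,0,0,1]]' | grep -E "eef|contact"
python3 -m crank '[[0,0,-0.01,0,0,0,1],[0,0.009,-0.042,0,0,0,1],[0,0.018,-0.042,0,0,0,1]]' | grep -E "clock|eef|contact"
python3 patch.py 1
```

```text
eef_pos: [580.9, -13.9, 149.0]
eef_pos: [587.0, 26.6, 133.1]
contact_force: [-1.1, -0.2, 0.4]
145 102 103  85  38  38  45  80 117 125 113 129 154 139 113 106 117 117
146 100 101  85  39  38  44  96 158 165 128 146 156 141 108  98 112 126
147 119 126 112  72  51  93 157 206 192 133 118  66  70  50  46  81 107
148 137 144 139 118 104 143 191 207 159  83  53  38  24  23  17  16  24
149 127 122 116 128 155 173 166 147  77  23  36  41  18  15  16  16  14
150 124 118 108 139 164 167 116  42  23  24  20  14  14  15  15  15  14
151 146 132 141 162 138 129  71  23  17  15  13  13  13  15  14  13  25
152 141 120 138 158 130  94  18  24  17  16  14  15  18  50  71  68  73
153  86 106 135 154 117  40  18  14  15  22  52 104 125 106 102  99 101
eef_pos: [589.4, 24.1, 93.6]
contact_force: [-0.6, 0.6, 4.1]
eef_pos: [577.8, 23.1, 96.8]
contact_force: [15.2, -0.3, 16.1]
clock: 32.9
eef_pos: [590.3, 24.2, 138.7]
contact_force: [0.6, -0.7, 1.1]
145 102 103  85  37  38  45  81 119 129 114 131 153 138 112 106 118 118
146 100 102  86  38  38  44  96 148 149 129 148 156 140 107  97 112 126
147 119 126 112  71  51 110 171 195 171 130 116  65  69  50  46  82 107
148 138 144 140 121 109 158 198 196 160  79  34  24  21  22  18  19  24
149 129 123 116 130 159 173 152 121  76  22  24  24  17  14  15  14  13
150 131 124 107 138 165 165 111  43  22  24  21  13  13  15  15  14  15
151 148 140 144 166 144 119  59  26  18  18  17  13  16  15  14  18  49
152 138 128 149 159 126  81  20  23  18  15  15  15  16  49 101 113  85
153  86 113 145 145  93  32  19  15  15  23  52 103 125 107 132 140  99
```

State 3 reached: the digit pixels changed around (272–275, 146–149). Rolling on in place.

```bash
python3 -m crank '[[0,0,0.03,0,0,0,1],[0,0,0.039,0,0,0,1],[0,0,0.042,0,0,0,1],[0,0,0.042,0,0,0,1]]' | grep -E "eef|contact"
python3 -m crank '[[0,-0.005,0,0,0,0,1],[0,-0.009,0,0,0,0,1],[0,-0.014,0,0,0,0,1],[0,-0.018,0,0,0,0,1]]' | grep -E "eef|contact"
python3 -m crank '[[0,0,-0.01,0,0,0,1],[0,0.009,-0.042,0,0,0,1],[0,0.018,-0.042,0,0,0,1]]' | grep -E "clock|eef|contact"
python3 patch.py 2
python3 -m crank '[[0,0,0.03,0,0,0,1],[0,0,0.039,0,0,0,1],[0,0,0.042,0,0,0,1],[0,0,0.042,0,0,0,1]]' | grep -E "eef|contact"
python3 -m crank '[[0,-0.005,0,0,0,0,1],[0,-0.009,0,0,0,0,1],[0,-0.014,0,0,0,0,1],[0,-0.018,0,0,0,0,1]]' | grep -E "eef|contact"
python3 -m crank '[[0,0,-0.01,0,0,0,1],[0,0.009,-0.042,0,0,0,1],[0,0.018,-0.042,0,0,0,1]]' | grep -E "clock|eef|contact"
python3 patch.py 3
```

```text
eef_pos: [589.5, 24.7, 93.1]
contact_force: [1.5, -0.7, 6.5]
eef_pos: [578.2, 23.7, 96.4]
contact_force: [16.9, 0.1, 19.6]
clock: 34.05
eef_pos: [589.6, 24.7, 137.6]
contact_force: [0.7, -0.2, 0.2]
145 102 103  86  38  38  44  81 141 158 115 130 153 138 111 106 117 117
146 100 101  85  38  37  44  97 170 182 132 148 155 137 107  97 111 125
147 119 125 112  71  51 110 172 195 173 132 117  57  60  52  45  79 104
148 137 144 140 121 110 158 198 196 160  78  25  25  21  20  18  18  24
149 127 122 116 140 164 154 140 121  77  22  22  22  18  14  15  13  14
150 128 124 107 145 162 138  89  42  23  24  20  15  15  14  14  13  15
151 146 138 143 159 131 120  60  25  17  18  18  14  14  13  16  18  50
152 135 126 148 159 125  81  21  23  18  17  13  14  24  53  90  97  85
153  84 114 148 145  94  32  19  12  14  24  52  95 116 107 120 124  98
eef_pos: [587.9, 24.8, 93.3]
contact_force: [-4.4, -0.7, 17.9]
eef_pos: [578.3, 23.9, 96.2]
contact_force: [18.2, 0.7, 19.0]
clock: 35.2
eef_pos: [589.3, 24.9, 137.2]
contact_force: [0.6, 0.4, 0.6]
145 102 103  85  38  38  45  80 136 151 114 130 153 138 111 106 118 118
146 100 102  85  39  38  44  96 165 182 143 145 154 135 103  95 108 124
147 119 126 112  71  65 120 172 196 181 147 112  58  49  33  40  73 103
148 138 144 140 121 118 176 205 184 155  78  23  22  21  20  18  19  22
149 127 123 120 144 164 168 153  91  61  21  20  21  17  15  16  14  16
150 128 124 112 156 170 138  88  42  21  20  16  16  15  12  14  14  14
151 145 138 144 166 144 121  58  24  18  16  14  14  14  15  14  17  29
152 134 125 148 160 125  78  19  21  19  17  14  14  24  52  95 105  72
153  85 114 148 144  88  23  20  14  13  25  52  95 115 106 124 131  97
```

```bash
python3 -m crank '[[0,0,0.03,0,0,0,1],[0,0,0.039,0,0,0,1],[0,0,0.042,0,0,0,1],[0,0,0.042,0,0,0,1]]' | grep -E "eef|contact"
python3 -m crank '[[0,-0.005,0,0,0,0,1],[0,-0.009,0,0,0,0,1],[0,-0.014,0,0,0,0,1],[0,-0.018,0,0,0,0,1]]' | grep -E "eef|contact"
python3 -m crank '[[0,0,-0.01,0,0,0,1],[0,0.009,-0.042,0,0,0,1],[0,0.018,-0.042,0,0,0,1]]' | grep -E "clock|eef|contact"
python3 patch.py 4
python3 -m crank '[[0,0,0.03,0,0,0,1],[0,0,0.039,0,0,0,1],[0,0,0.042,0,0,0,1],[0,0,0.042,0,0,0,1]]' | grep -E "eef|contact"
python3 -m crank '[[0,-0.005,0,0,0,0,1],[0,-0.009,0,0,0,0,1],[0,-0.014,0,0,0,0,1],[0,-0.018,0,0,0,0,1]]' | grep -E "eef|contact"
python3 -m crank '[[0,0,-0.01,0,0,0,1],[0,0,-0.03,0,0,0,1],[0,0,-0.06,0,0,0,1]]' | grep -E "clock|eef|contact"
python3 -m crank '[[-0.04,-0.007,-0.008,0,0,0,1],[-0.081,-0.015,-0.016,0,0,0,1],[-0.121,-0.022,-0.024,0,0,0,1],[-0.161,-0.029,-0.032,0,0,0,1],[-0.202,-0.037,-0.04,0,0,0,1]]' | grep eef
python3 -m crank '[[-0.04,-0.007,-0.008,0,0,0,1],[-0.04,-0.007,-0.008,0,0,0,1]]' | grep -E "clock|eef|contact"
python3 look2.py d c
```

```text
eef_pos: [587.9, 24.9, 93.2]
contact_force: [-5.9, -0.6, 19.0]
eef_pos: [578.3, 24.0, 96.1]
contact_force: [17.7, 0.0, 19.2]
clock: 36.35
eef_pos: [589.2, 25.0, 137.1]
contact_force: [-0.0, -0.1, 0.2]
145 102 103  85  38  38  44  81 137 152 114 129 154 139 111 106 118 118
146 100 102  85  38  38  51 101 165 182 142 145 154 135 102  95 109 124
147 119 125 112  70  66 123 175 195 182 147 112  57  48  31  40  73 102
148 138 144 139 120 118 176 204 184 155  78  25  20  20  21  16  19  22
149 127 123 120 144 164 166 149  88  60  20  20  20  16  17  16  14  15
150 128 132 127 156 171 134  71  31  22  22  16  13  14  14  13  15  13
151 144 145 156 173 150 104  50  24  16  14  13  14  14  15  15  35  48
152 131 121 148 169 133  39  20  22  17  15  13  12  24  51  94 108  84
153  84 114 148 144  87  21  18  12  15  24  52  93 114 104 123 130  97
eef_pos: [589.3, 25.1, 92.9]
contact_force: [1.6, 0.5, 9.3]
eef_pos: [578.2, 24.0, 96.0]
contact_force: [18.0, 0.5, 20.9]
clock: 37.5
eef_pos: [567.3, 23.5, 150.6]
contact_force: [0.3, -0.4, -0.5]
eef_pos: [545.5, -181.5, 191.2]
clock: 38.2
eef_pos: [
[... 2454 characters left out ...]

scene 149 145 134 164 200 208 185 109  73  26  25  26  19  16  16  14  15 | 146 129 137 187 215 207 184  96  30  55  66  22  17  18  16  16
scene 150 168 160 193 210 163  70  34  28  27  17  16  14  14  14  14  15 | 146 138 174 204 208 144  49  28  31  23  15  15  15  15  14  15
scene 151 180 192 211 184 121  34  32  20  16  14  14  14  14  14  39  74 | 160 174 200 169 159  89  28  20  17  14  15  15  14  15  14  60
scene 152 139 174 204 162  45  26  32  20  16  15  14  28  65 122 151 135 | 142 160 191 157 115  24  29  21  18  14  15  18  62 135 164 139
scene 153 130 174 172 106  27  23  16  14  33  69 120 147 128 153 176 140 | 120 156 183 141  48  23  16  16  23  64 129 157 138 170 194 155
```

Run:
```python
from h import *
G=lambda n,k: cv2.cvtColor(dict(np.load(f"pics/{n}_{k}.npz"))["image"],cv2.COLOR_RGB2GRAY)
print("top right edge / far")
for v in list(range(130,137))+[140,150,155,160,164,166,168,170,171,172,173,174,175,176,177,178]: print(v," | ".join(" ".join("%3d"%x for x in G("top",k)[v,212:234]) for k in "cd"))
print("scene face/corners")
for v in [152,154,156,158,160,162,165,168,170,172,174,176,178,179]: print(v," | ".join(" ".join("%3d"%x for x in G("scene",k)[v,256:295:2]) for k in "cd"))
```

```text
top right edge / far
130  49  48  49  49  52  48  48  51  46  51  48  50  49  51  47  49  51  50  51  50  51  50 |  49  49  47  51  49  48  50  51  51  48  49  50  50  49  47  49  49  50  50  48  51  52
131  50  49  51  52  49  48  50  47  54  48  54  49  51  51  51  52  49  49  50  51  52  49 |  48  50  49  49  51  55  48  51  53  50  52  54  51  49  52  52  53  53  53  50  51  48
132  50  59  62  60  55  56  58  62  61  57  56  54  56  63  76  73  58  51  47  50  49  51 |  53  58  56  53  55  54  54  53  53  56  55  56  56  62  71  66  54  48  49  48  51  51
133  68  92  96  85  74  74  76  85  79  74  70  71  73 100 121 114  83  57  52  50  49  50 |  68  84  80  67  62  69  66  65  65  71  77  78  78  99 118 108  76  54  50  53  52  52
134  95 136 142 123  94  85  93  97  90  82  78  77  86 125 157 151 111  83  80  69  55  51 | 100 129 121  97  85  82  80  76  77  83  88  85  90 128 155 142  99  83  81  71  55  53
135 125 162 172 141  96  77  77  77  69  64  58  58  76 128 169 162 136 132 135 110  76  56 | 132 162 155 120  91  84  78  76  73  73  77  71  84 134 167 155 123 128 135
[... 4749 characters left out ...]
 103  68  22  97 105 111 107  86 209
174  38  78  94  87  73  83  59  65  93 102  90  81  79  69 105 110 109 105  81 107 |  39  81  94  81  70  85  58  79  81  98  89  68  79  68 105 110 110 105  81 107
176  34  46  85  89 144  85  89  77  77  93 104 133 108  88 111 109 109 102  81 106 |  34  46  85  80 143  87  90  75  67  90 105 133 108  88 110 109 109 102  81 105
178  20  32  40  74  83  69  50  38  58 122  96  80  35  14 111 109 108 100  82 105 |  19  32  43  76  81  69  45  39  57 122  96  80  35  15 111 109 108  99  83 105
179  36  24  37  47  57  39  39  35  51  92  67  28  17  14 110 109 107  97  86 104 |  36  24  38  51  53  38  38  35  47  92  67  27  17  15 111 109 107  97  86 105
```

The unit only yawed slightly (about 0.015 rad) and the seating is fine. To read the digits from the averaged top frames I sharpen the band with a short Richardson–Lucy deconvolution and print it as text.

```bash
cat > asc.py <<'E'
import sys
from h import *
def rl(g,s,n=60):
    g=np.maximum(g,1); x=g.copy()
    for _ in range(n): x*=cv2.GaussianBlur(g/np.maximum(cv2.GaussianBlur(x,(0,0),s),1),(0,0),s)
    return x
out=[]
for k in sys.argv[1:]:
    f=dict(np.load(f"pics/{k}.npz")); g=cv2.cvtColor(f["image"],cv2.COLOR_RGB2GRAY).astype(np.float32)
    a=(168,210,338,368) if k=="top4" else (126,168,206,236)
    u=cv2.resize(g[a[0]:a[1],a[2]:a[3]],None,fx=4,fy=4,interpolation=cv2.INTER_CUBIC)
    d=rl(u,4*0.95)
    r0=(8.5 if k!="top4" else 8.8)
    c0=8 if k!="top4" else 8.3
    d=d[int(9*4):int(34*4):2,int(c0*4):int((c0+8)*4)] ; out.append(d)
ch="@#%*+=-. "
for i in range(len(out[0])):
    print("%5.1f "%(135+i/2)," | ".join("".join(ch[int(min(max((v-110)/13,0),8))] for v in o[i]) for o in out))
E
python3 asc.py top4 top_b top_c top_d
```

```text
135.0  =*#@@@@@@@@@@@@@@@@@@@@@@@@@@@@@ |  .=+*#@@@@@@@@@@@@@@@@@@@@@@@@@@ |    .-+%#@@@@@@@@@@@@@@@@@@@@@@@@ | .-+*%#@@@@@@@@@@@@@@@@@@@@@@@@@@
135.5  =*#@@@@@@@@@@@@@@@@@@@@@@@@@@@@@ | ..-+*#@@@@@@@@@@@@@@@@@@@@@@@@@@ |    .-+%@@@@@@@@@@@@@@@@@@@@@@@@@ |  .-=*#@@@@@@@@@@@@@@@@@@@@@@@@@@
136.0  =*#@@@@@@@@@@@@@@@@@@@@@@@@@@@@@ | ..-=+%@@@@@@@@@@@@@@@@@@@@@@@@@@ | ...-=*#@@@@@@@@@@@@@@@@@@@@@@@@@ |  .-+*#@@@@@@@@@@@@@@@@@@@@@@@@@@
136.5  =*%@@@@@@@@####@@@@@@@@@@@@@@@@@ | ...-=*#@@@@@@@@@@@@@@@@@@@@@@@@@ | ...-+*#@@@@@@@@@@@@@@@@@@@@@@@@@ | ..=+%@@@@@@@@@@@@@@@@@@@@@@@@@@@
137.0  +*%####%%*+=====+*%@@@@@@@@@@@@@ |   .-=+%@@@@@@@@#%%****%#@@@@@@@@ | ..-=+*#@@@@@@@@@@@@@@@@@@@@@@@@@ | .-=*%@@@@@@@@@@@@@@@@@@@@@@@@@@@
137.5  +*%###%*+=-......--=*%@@@@@@@@@@ | ...-=*%####%%*+==-----==+*#@@@@@ | ..-=+*##@@@@@@#####%%%%%#@@@@@@@ | --=*%#@@@@@@@@#%%%%%%%#@@@@@@@@@
138.0  *%#####%*+=-------..-=+*#@@@@@@@ | .--=+*%%%%**+=----------=+*#@@@@ |  .-=+*%%%%%*++++++==----=*#@@@@@ | --=*%%###%%**+====-----=+%@@@@@@
138.5  *##@@@#%*+=======--....-=%@@@@@@ | --=+**%%**+=----=====----=*#@@@@ | ..-=+**%
[... 5449 characters left out ...]
==-=+*#@@@@@@@@ | +-. ..-+*%%%%**+++++++++====+*#@ | =-...-=+**%***++===+++++====+*#@ | =-.--=*%%%%%**++++++**+++=+++%@@
158.0  *****++=------------=*#@@@@@@@@@ | =-.  .-=+*%%%**+++======---=+*#@ | +-...-=+**%%%**++=====+=====+*%@ | =-..-=+*%##%%*++++++++++===++%#@
158.5  **%%%%**+++++====++*%@@@@@@@@@@@ | =-.  .-=+*%%%%%*+++========++*#@ | +-...-=+**%%%%**+===========+*#@ | =-...=+*%%#%%*++++++====--==+%@@
159.0  *%##@@@@#########@@@@@@@@@@@@@@@ | =-.  .-=+*%####%%**********%%#@@ | =-. ..-=+*%%%%%*++++=======++%#@ | =-...-+*%%#%%*+++======----=*%@@
159.5  *#@@@@@@@@@@@@@@@@@@@@@@@@@@@@@@ | =-.  .-=+*%#@@@@@@@@@@@@@@@@@@@@ | =-.  .-=+*%####%%%%%****++**#@@@ | -....-+*%%##%%%****+++++=++*%@@@
```

The sharpened bands are readable. Frame 0 shows a 7 on the toe side of the pointer, so 8 was at the pointer. In b there is an 8 on the toe side and a narrow 1 at the pointer, and in c the 1 is on the toe side, so 2 is at the pointer. So the start was 8, and d looks like 6, since one of the five sweeps slipped. Rolling three more should bring back the known 1 pattern (b).

```bash
python3 -m crank '[[0.04,0.01,0.01,0,0,0,1],[0.08,0.021,0.02,0,0,0,1],[0.12,0.031,0.031,0,0,0,1],[0.16,0.042,0.041,0,0,0,1],[0.201,0.052,0.051,0,0,0,1]]' | grep eef
python3 -m crank '[[0.043,0.01,0.005,0,0,0,1],[0.043,0.01,0.015,0,0,0,1],[0.043,0.01,0.015,0,0,0,1]]' | grep -E "eef|contact"
python3 -m crank '[[0,0,0.03,0,0,0,1],[0,0,0.039,0,0,0,1],[0,0,0.042,0,0,0,1],[0,0,0.042,0,0,0,1]]' | grep -E "eef|contact"
python3 -m crank '[[0,-0.005,0,0,0,0,1],[0,-0.009,0,0,0,0,1],[0,-0.014,0,0,0,0,1],[0,-0.018,0,0,0,0,1]]' | grep -E "eef|contact"
python3 -m crank '[[0,0,-0.01,0,0,0,1],[0,0.009,-0.042,0,0,0,1],[0,0.018,-0.042,0,0,0,1]]' | grep -E "clock|eef|contact"
python3 patch.py 5
python3 -m crank '[[0,0,0.03,0,0,0,1],[0,0,0.039,0,0,0,1],[0,0,0.042,0,0,0,1],[0,0,0.042,0,0,0,1]]' | grep -E "eef|contact"
python3 -m crank '[[0,-0.005,0,0,0,0,1],[0,-0.009,0,0,0,0,1],[0,-0.014,0,0,0,0,1],[0,-0.018,0,0,0,0,1]]' | grep -E "eef|contact"
python3 -m crank '[[0,0,-0.01,0,0,0,1],[0,0.009,-0.042,0,0,0,1],[0,0.018,-0.042,0,0,0,1]]' | grep -E "clock|eef|contact"
python3 patch.py 6
```

```text
eef_pos: [580.9, -13.9, 148.9]
eef_pos: [586.8, 28.6, 133.1]
contact_force: [0.0, -0.6, -0.4]
eef_pos: [588.2, 26.2, 93.7]
contact_force: [-3.6, 0.1, 9.5]
eef_pos: [572.2, 25.0, 94.8]
contact_force: [0.2, 1.4, 11.2]
clock: 40.4
eef_pos: [590.6, 26.3, 138.9]
contact_force: [0.9, -0.9, 0.2]
145 102 103  86  39  38  45  80 132 152 137 132 138 139 111 106 117 118
146 100 102  85  38  38  51 101 170 206 193 171 143 134 102  95 108 123
147 118 125 112  71  66 123 174 207 211 186 153  85  48  32  39  73 102
148 138 144 139 121 118 177 204 184 156  80  33  20  21  19  18  19  23
149 127 122 120 129 134 162 157  89  61  20  19  19  15  15  14  14  15
150 128 132 117 112 110 110  89  30  21  22  17  14  14  13  13  14  16
151 143 145 139 130 111  80  36  24  16  14  14  15  15  14  12  24  36
152 130 122 138 146 115  39  20  24  17  14  14  15  23  52  94 114  96
153  84 113 148 144  88  22  18  14  13  25  51  92 113 104 123 140 118
eef_pos: [588.3, 26.6, 93.5]
contact_force: [-4.6, -0.9, 15.4]
eef_pos: [578.1, 25.7, 96.4]
contact_force: [16.9, 0.8, 18.1]
clock: 41.55
eef_pos: [589.7, 26.8, 137.8]
contact_force: [0.5, -0.7, -0.0]
145 102 104  84  37  39  44  81 131 152 137 131 139 139 111 105 118 117
146 100 101  85  39  38  52 110 166 192 194 171 144 134 102  95 108 122
147 119 125 112  71  65 123 181 203 194 186 151  84  48  30  39  72 101
148 138 144 140 131 133 177 205 185 156  78  22  19  18  18  17  18  23
149 127 122 120 140 151 162 157  89  61  21  20  16  15  15  15  13  15
150 128 132 121 117 112 111  86  31  23  21  17  15  15  13  15  15  13
151 142 145 137 127 112  77  28  28  17  14  15  16  14  15  14  23  35
152 130 120 130 129 104  38  25  27  17  14  14  14  25  51  93 104  76
153  85 114 148 138  66  22  20  15  14  24  52  92 112 103 122 130  98
```

```bash
python3 -m crank '[[-0.04,-0.014,-0.012,0,0,0,1],[-0.081,-0.028,-0.024,0,0,0,1],[-0.121,-0.042,-0.036,0,0,0,1],[-0.161,-0.055,-0.048,0,0,0,1],[-0.202,-0.062,-0.058,0,0,0,1]]' | grep eef
python3 -m crank '[[-0.042,0,-0.008,0,0,0,1],[-0.042,0,-0.008,0,0,0,1]]' | grep -E "clock|eef|contact"
python3 look2.py e > /dev/null; python3 asc.py top_b top_c top_d top_e | sed -n '5,50p'
```

```text
eef_pos: [538.1, -180.2, 191.3]
clock: 42.3
eef_pos: [542.9, -225.4, 200.0]
contact_force: [0.4, -0.3, -0.8]
137.0    .-=+%@@@@@@@@#%%****%#@@@@@@@@ | ..-=+*#@@@@@@@@@@@@@@@@@@@@@@@@@ | .-=*%@@@@@@@@@@@@@@@@@@@@@@@@@@@ | .-=*%@@@@@@@@@@@@@@@@@@@@@@@@@@@
137.5  ...-=*%####%%*+==-----==+*#@@@@@ | ..-=+*##@@@@@@#####%%%%%#@@@@@@@ | --=*%#@@@@@@@@#%%%%%%%#@@@@@@@@@ | .-=*%#@@@@@@@@@@@@@@@##@@@@@@@@@
138.0  .--=+*%%%%**+=----------=+*#@@@@ |  .-=+*%%%%%*++++++==----=*#@@@@@ | --=*%%###%%**+====-----=+%@@@@@@ | --+*%#####%%********++++*%@@@@@@
138.5  --=+**%%**+=----=====----=*#@@@@ | ..-=+**%**+=----===--....=*#@@@@ | -==+*%%%*++=======--.  ..=*@@@@@ | -=+*%%%%**+==-=======----+%@@@@@
139.0  .-=++****+=--.--==+++==--=*#@@@@ | ..-=+****+==--==++++==---=+%@@@@ | -=++****++===++****+=----=*#@@@@ | -=+**%%**+=---==++++==---=*#@@@@
139.5  ..-=+***+=-....--=====---=+#@@@@ | ..-=+***+==---=++***++==-=+%@@@@ | -=++****++==++**%%%*+==-=+*#@@@@ | -=++****+======+++++==---=*#@@@@
140.0   .-=++*++=-.   ..------..-+%@@@@ | ..-=++*++=--.--=++*++==--=+%@@@@ | -=++***++====++****++=---=*#@@@@ | -==+***++
[... 4978 characters left out ...]
+++++++====+*#@ | =-...-=+**%***++===+++++====+*#@ | =-.--=*%%%%%**++++++**+++=+++%@@ | =----=+*%#######%%%%%%***++**%#@
158.0  =-.  .-=+*%%%**+++======---=+*#@ | +-...-=+**%%%**++=====+=====+*%@ | =-..-=+*%##%%*++++++++++===++%#@ | =----=+*%####%%******+++==++*%#@
158.5  =-.  .-=+*%%%%%*+++========++*#@ | +-...-=+**%%%%**+===========+*#@ | =-...=+*%%#%%*++++++====--==+%@@ | =-..-=+*%%#%%**++=====----==+%#@
159.0  =-.  .-=+*%####%%**********%%#@@ | =-. ..-=+*%%%%%*++++=======++%#@ | =-...-+*%%#%%*+++======----=*%@@ | =-...-=*%%%%%*+==-------.--=+%@@
159.5  =-.  .-=+*%#@@@@@@@@@@@@@@@@@@@@ | =-.  .-=+*%####%%%%%****++**#@@@ | -....-+*%%##%%%****+++++=++*%@@@ | =-. .-=+%%###%%*+++==++==++*%@@@
```

Frame e has a faint digit at the pointer and a dark wide bar on the toe side. The sweeps that stalled at x≈578 gave the wheel only half a click, so some fell back. I lengthen the sweep to 25 mm with slightly less pressure, and look again.

```bash
python3 -m crank '[[0.04,0.012,0.01,0,0,0,1],[0.08,0.025,0.02,0,0,0,1],[0.12,0.037,0.031,0,0,0,1],[0.16,0.05,0.041,0,0,0,1],[0.201,0.06,0.05,0,0,0,1]]' | grep eef
python3 -m crank '[[0.043,0.002,0.006,0,0,0,1],[0.043,0.002,0.03,0,0,0,1],[0.043,0.002,0.05,0,0,0,1],[0.043,0.002,0.057,0,0,0,1],[0.043,0.002,0.057,0,0,0,1]]' | grep -E "eef|contact"
python3 -m crank '[[0,-0.006,0,0,0,0,1],[0,-0.012,0,0,0,0,1],[0,-0.018,0,0,0,0,1],[0,-0.025,0,0,0,0,1]]' | grep -E "eef|contact"
python3 -m crank '[[0,0,-0.01,0,0,0,1],[0,0.003,-0.03,0,0,0,1],[0,0.007,-0.06,0,0,0,1]]' | grep -E "clock|eef|contact"
python3 -m crank '[[-0.04,-0.007,-0.008,0,0,0,1],[-0.081,-0.015,-0.016,0,0,0,1],[-0.121,-0.022,-0.024,0,0,0,1],[-0.161,-0.029,-0.032,0,0,0,1],[-0.202,-0.037,-0.04,0,0,0,1]]' | grep eef
python3 -m crank '[[-0.042,-0.007,-0.007,0,0,0,1],[-0.042,-0.007,-0.007,0,0,0,1]]' | grep -E "clock|eef|contact"
python3 look2.py f > /dev/null; python3 asc.py top_d top_e top_f | sed -n '5,50p'
```

```text
eef_pos: [589.0, -13.3, 149.9]
eef_pos: [589.0, 28.3, 93.8]
contact_force: [0.2, 1.0, 1.7]
eef_pos: [569.1, 25.7, 97.0]
contact_force: [-0.4, -0.2, -0.9]
clock: 44.3
eef_pos: [567.7, 25.7, 153.0]
contact_force: [1.4, 0.5, 0.4]
eef_pos: [545.9, -179.6, 193.6]
clock: 45.0
eef_pos: [542.4, -225.1, 201.3]
contact_force: [0.6, 0.4, 0.8]
137.0  .-=*%@@@@@@@@@@@@@@@@@@@@@@@@@@@ | .-=*%@@@@@@@@@@@@@@@@@@@@@@@@@@@ | --=+%#@@@@@@@@@@@@@@@@@@@@@@@@@@
137.5  --=*%#@@@@@@@@#%%%%%%%#@@@@@@@@@ | .-=*%#@@@@@@@@@@@@@@@##@@@@@@@@@ | --+*%#@@@@@@@@@@@@@@@##@@@@@@@@@
138.0  --=*%%###%%**+====-----=+%@@@@@@ | --+*%#####%%********++++*%@@@@@@ | --=*%%###%%**********+++*#@@@@@@
138.5  -==+*%%%*++=======--.  ..=*@@@@@ | -=+*%%%%**+==-=======----+%@@@@@ | .-=+*%%%*+=----=++++====+*#@@@@@
139.0  -=++****++===++****+=----=*#@@@@ | -=+**%%**+=---==++++==---=*#@@@@ | .-=+****+=-..--=+****++++*#@@@@@
139.5  -=++****++==++**%%%*+==-=+*#@@@@ | -=++****+======+++++==---=*#@@@@ | .-=+****+=----=+**%**++++*#@@@@@
140.0  -=++***++====++****++=---=*#@@@@ | -==+***+++=====++++==----=*#@@@@ | .-=+****++====++****+====+%@@
[... 3593 characters left out ...]
**%@@ | =----=+*%############%%*****%%@@
157.0  =---=+*%%%%*++=====++++=====+*#@ | =-.--=+*%###########%%%%*****%#@ | =--.-=+*%############%%**++**%@@
157.5  =-.--=*%%%%%**++++++**+++=+++%@@ | =----=+*%#######%%%%%%***++**%#@ | =-..-=+*%%#####%%%%%%%**++++*%@@
158.0  =-..-=+*%##%%*++++++++++===++%#@ | =----=+*%####%%******+++==++*%#@ | =-...-+*%%##%%**++++**++====+*#@
158.5  =-...=+*%%#%%*++++++====--==+%@@ | =-..-=+*%%#%%**++=====----==+%#@ | =-...-+*%###%*+==--=====----=*#@
159.0  =-...-+*%%#%%*+++======----=*%@@ | =-...-=*%%%%%*+==-------.--=+%@@ | =-...-=*%###%*+=------=-----=*@@
159.5  -....-+*%%##%%%****+++++=++*%@@@ | =-. .-=+%%###%%*+++==++==++*%@@@ | =-. .-=*%#@@@#%*++==+++++++*%#@@
```

```bash
ls -l --time-sort --time-style=+%T pics | sed -n '2p;$p'; date +%T
python3 - <<'E'
from h import *
from itertools import combinations
G={k:cv2.cvtColor(dict(np.load(f"pics/top_{k}.npz"))["image"],cv2.COLOR_RGB2GRAY).astype(np.float32) for k in "abcdef"}
def cmp(a,b,rows):
    best=9e9
    for dr in np.arange(-1,1.01,.1):
        for dc in np.arange(-.6,.61,.1):
            s=cv2.warpAffine(b,np.float32([[1,0,dc],[0,1,dr]]),b.shape[::-1]); e=np.sqrt(((a-s)[rows[0]:rows[1],216:221]**2).mean()); best=min(best,e)
    return best
for n,rows in(("pointer",(142,151)),("-45",(151,158)),("+45",(138,143))): print(n,{u+v:round(float(cmp(G[u],G[v],rows)),1) for u,v in combinations("bcdef",2)})
E
```

```text
16:16:49
pointer {'bc': 4.9, 'bd': 3.7, 'be': 14.2, 'bf': 13.9, 'cd': 7.6, 'ce': 15.1, 'cf': 15.1, 'de': 15.9, 'df': 15.6, 'ef': 2.2}
-45 {'bc': 2.9, 'bd': 2.9, 'be': 13.1, 'bf': 14.1, 'cd': 3.5, 'ce': 11.5, 'cf': 13.0, 'de': 11.8, 'df': 13.3, 'ef': 2.6}
+45 {'bc': 2.3, 'bd': 3.0, 'be': 4.5, 'bf': 6.5, 'cd': 2.4, 'ce': 3.8, 'cf': 4.4, 'de': 4.0, 'df': 5.0, 'ef': 3.5}ls: unrecognized option '--time-sort'
Try 'ls --help' for more information.
```

Compared directly, b, c and d are the same state and e/f is the only new one. Its ink at the pointer is by far the lightest, so the wheel went from 8 to 1 with a single real click, and I need +3. The flat sweeps stalled before the half-click, so I switch to an arc over the top and down the toe side, leaving towards the toe before lifting.

```bash
python3 -m crank '[[0.04,0.011,0.01,0,0,0,1],[0.08,0.022,0.02,0,0,0,1],[0.12,0.033,0.031,0,0,0,1],[0.16,0.044,0.041,0,0,0,1],[0.201,0.053,0.05,0,0,0,1]]' | grep eef
python3 -m crank '[[0.041,0,0.02,0,0,0,1],[0.041,0,0.045,0,0,0,1],[0.041,0,0.0565,0,0,0,1],[0.041,0,0.0565,0,0,0,1]]' | grep -E "eef|contact"
python3 -m crank '[[0,-0.004,0.0005,0,0,0,1],[0,-0.008,0.0015,0,0,0,1]]' | grep -E "eef|contact"
python3 -m crank '[[0,-0.004,0.0015,0,0,0,1],[0,-0.008,0.0035,0,0,0,1]]' | grep -E "eef|contact"
python3 -m crank '[[0,-0.004,0.003,0,0,0,1],[0,-0.007,0.004,0,0,0,1]]' | grep -E "eef|contact"
python3 -m crank '[[0,-0.012,0,0,0,0,1],[0,-0.012,-0.04,0,0,0,1]]' | grep -E "clock|eef|contact"
python3 -m crank '[[-0.04,0.005,-0.01,0,0,0,1],[-0.081,0,-0.016,0,0,0,1],[-0.121,-0.007,-0.024,0,0,0,1],[-0.161,-0.015,-0.032,0,0,0,1],[-0.202,-0.018,-0.04,0,0,0,1]]' | grep eef
python3 -m crank '[[-0.04,0,-0.036,0,0,0,1],[-0.04,0,-0.036,0,0,0,1]]' | grep -E "clock|eef|contact"
python3 look2.py g > /dev/null
cat > cmp.py <<'E'
from h import *
import sys
ks=sys.argv[1]
G={k:cv2.cvtColor(dict(np.load(f"pics/top_{k}.npz"))["image"],cv2.COLOR_RGB2GRAY).astype(np.float32) for k in ks}
def cmp(a,b,rows):
    return min(float(np.sqrt(((a-cv2.warpAffine(b,np.float32([[1,0,dc],[0,1,dr]]),b.shape[::-1]))[rows[0]:rows[1],216:221]**2).mean())) for dr in np.arange(-1,1.01,.1) for dc in np.arange(-.6,.61,.1))
for n,rows in(("pointer",(142,151)),("-45",(151,158)),("+45",(138,143))): print(n,{k+ks[-1]:round(cmp(G[k],G[ks[-1]],rows),1) for k in ks[:-1]})
E
python3 cmp.py bdefg; python3 asc.py top_d top_e top_g | sed -n '8,50p'
```

```text
eef_pos: [581.9, -13.8, 149.9]
eef_pos: [581.2, 25.7, 95.1]
contact_force: [-1.6, 1.0, 6.0]
eef_pos: [574.3, 24.4, 94.8]
contact_force: [1.7, 3.4, 19.9]
eef_pos: [568.8, 24.1, 93.8]
contact_force: [-2.1, 5.0, 43.7]
eef_pos: [558.6, 23.6, 90.4]
contact_force: [-21.2, 2.8, 40.7]
clock: 47.0
eef_pos: [539.8, 21.6, 122.1]
contact_force: [0.1, 0.5, 0.1]
eef_pos: [539.5, -182.5, 165.2]
clock: 47.7
eef_pos: [545.1, -225.7, 204.5]
contact_force: [0.9, -0.4, 0.2]
pointer {'bg': 8.7, 'dg': 9.1, 'eg': 9.7, 'fg': 9.3}
-45 {'bg': 6.1, 'dg': 6.2, 'eg': 10.3, 'fg': 11.6}
+45 {'bg': 4.4, 'dg': 5.0, 'eg': 5.2, 'fg': 4.4}
138.5  -==+*%%%*++=======--.  ..=*@@@@@ | -=+*%%%%**+==-=======----+%@@@@@ | --=+*%%%*+=--.-=++*++=---=*#@@@@
139.0  -=++****++===++****+=----=*#@@@@ | -=+**%%**+=---==++++==---=*#@@@@ | .-=+****+=-...-=+****+====*#@@@@
139.5  -=++****++==++**%%%*+==-=+*#@@@@ | -=++****+======+++++==---=*#@@@@ | .-=++***+=-...-=+*%%***++*%@@@@@
140.0  -=++***++====++****++=---=*#@@@@ | -==+***+++=====++++==----=*#@@@@ | .-=+****+=--.--=+********%#@@@@@
140.5  -==+++++=--.----===--....-+%@@@@ | --=+++
[... 3541 characters left out ...]
**%@@ | =----=+*%%%**+==========---=+*@@
157.0  =---=+*%%%%*++=====++++=====+*#@ | =-.--=+*%###########%%%%*****%#@ | =-.--=+*%%%**+=====+++===-==+%@@
157.5  =-.--=*%%%%%**++++++**+++=+++%@@ | =----=+*%#######%%%%%%***++**%#@ | =-..-=+*%%%%*++==+++++++===+*%@@
158.0  =-..-=+*%##%%*++++++++++===++%#@ | =----=+*%####%%******+++==++*%#@ | =-..-=+*%%%%**++++++++++===+*%@@
158.5  =-...=+*%%#%%*++++++====--==+%@@ | =-..-=+*%%#%%**++=====----==+%#@ | =-...-+*%%#%%*++===++++==-==+%@@
159.0  =-...-+*%%#%%*+++======----=*%@@ | =-...-=*%%%%%*+==-------.--=+%@@ | =....-+*%###%*+=========---=+%@@
159.5  -....-+*%%##%%%****+++++=++*%@@@ | =-. .-=+%%###%%*+++==++==++*%@@@ | =.. .-+*%#@@#%**++++++++===+*#@@
```

Frame g clearly shows a 2 at the pointer (top-right arc, diagonal, base bar) with the thin 1 below it. The arc roll works, so two more clicks are needed, with slightly less pressure.

```bash
python3 -m crank '[[0.04,0.011,0.01,0,0,0,1],[0.08,0.022,0.02,0,0,0,1],[0.12,0.033,0.031,0,0,0,1],[0.16,0.044,0.041,0,0,0,1],[0.201,0.053,0.05,0,0,0,1]]' | grep eef
python3 -m crank '[[0.041,0,0.02,0,0,0,1],[0.041,0,0.045,0,0,0,1],[0.041,0,0.0565,0,0,0,1],[0.041,0,0.0565,0,0,0,1]]' | grep -E "eef|contact"
python3 -m crank '[[0,-0.004,0.0005,0,0,0,1],[0,-0.008,0.001,0,0,0,1]]' | grep -E "eef|contact"
python3 -m crank '[[0,-0.004,0.0015,0,0,0,1],[0,-0.008,0.003,0,0,0,1]]' | grep -E "eef|contact"
python3 -m crank '[[0,-0.004,0.003,0,0,0,1],[0,-0.007,0.004,0,0,0,1]]' | grep -E "eef|contact"
python3 -m crank '[[0,-0.012,0,0,0,0,1],[0,-0.012,-0.04,0,0,0,1]]' | grep -E "clock|eef|contact"
python3 -m crank '[[-0.04,0.005,-0.01,0,0,0,1],[-0.081,0,-0.016,0,0,0,1],[-0.121,-0.007,-0.024,0,0,0,1],[-0.161,-0.015,-0.032,0,0,0,1],[-0.202,-0.018,-0.04,0,0,0,1]]' | grep eef
python3 -m crank '[[-0.04,0,-0.035,0,0,0,1],[-0.04,0,-0.035,0,0,0,1]]' | grep -E "clock|eef|contact"
python3 look2.py h > /dev/null
python3 cmp.py bdegh; python3 asc.py top_e top_g top_h | sed -n '8,50p'
```

```text
eef_pos: [581.5, -13.9, 149.8]
eef_pos: [580.8, 25.6, 95.1]
contact_force: [-0.3, 1.2, 5.1]
eef_pos: [574.8, 24.3, 95.3]
contact_force: [9.2, 3.6, 9.3]
eef_pos: [570.3, 23.8, 94.3]
contact_force: [0.5, 3.5, 24.0]
eef_pos: [555.5, 23.0, 88.1]
contact_force: [-9.0, 1.8, 11.4]
clock: 49.7
eef_pos: [539.0, 21.4, 122.4]
contact_force: [0.5, 0.7, 0.3]
eef_pos: [539.0, -182.4, 166.1]
clock: 50.4
eef_pos: [544.6, -225.7, 204.4]
contact_force: [0.7, 0.5, -0.6]
pointer {'bh': 7.6, 'dh': 9.4, 'eh': 9.1, 'gh': 4.4}
-45 {'bh': 11.0, 'dh': 9.3, 'eh': 4.0, 'gh': 8.6}
+45 {'bh': 3.8, 'dh': 3.5, 'eh': 4.5, 'gh': 4.5}
138.5  -=+*%%%%**+==-=======----+%@@@@@ | --=+*%%%*+=--.-=++*++=---=*#@@@@ | .-=+*%%%%*+=-..--==--....=*#@@@@
139.0  -=+**%%**+=---==++++==---=*#@@@@ | .-=+****+=-...-=+****+====*#@@@@ | .-=+*%%%*+==---==+++==---=*#@@@@
139.5  -=++****+======+++++==---=*#@@@@ | .-=++***+=-...-=+*%%***++*%@@@@@ | .-=+*%%%**+====+****+++==+%@@@@@
140.0  -==+***+++=====++++==----=*#@@@@ | .-=+****+=--.--=+********%#@@@@@ | .-=+*%%%**+===++*****++==+%@@@@@
140.5  --=+++*+++=========-.....=*#@@@@ | .-=+****+=
[... 3537 characters left out ...]
=+*@@ | =----=+*%%%**++=++******+++++*#@
157.0  =-.--=+*%###########%%%%*****%#@ | =-.--=+*%%%**+=====+++===-==+%@@ | =----=+*%%#%%****%%%%%%**++++*#@
157.5  =----=+*%#######%%%%%%***++**%#@ | =-..-=+*%%%%*++==+++++++===+*%@@ | =----=+*%####%%%%%###%%%**++*%#@
158.0  =----=+*%####%%******+++==++*%#@ | =-..-=+*%%%%**++++++++++===+*%@@ | =-..-=+*%%##%%%%%%%%%***+++++%#@
158.5  =-..-=+*%%#%%**++=====----==+%#@ | =-...-+*%%#%%*++===++++==-==+%@@ | =-...-=*%%#%%***++++++======+%@@
159.0  =-...-=*%%%%%*+==-------.--=+%@@ | =....-+*%###%*+=========---=+%@@ | =-...-=+*%%%%*++==---==----=+%@@
159.5  =-. .-=+%%###%%*+++==++==++*%@@@ | =.. .-+*%#@@#%**++++++++===+*#@@ | =.. .-=*%%##%%*++====+++==++*#@@
```

Frame h shows a 3 at the pointer and the 2 below it. One more click.

```bash
python3 -m crank '[[0.04,0.011,0.01,0,0,0,1],[0.08,0.022,0.02,0,0,0,1],[0.12,0.033,0.031,0,0,0,1],[0.16,0.044,0.041,0,0,0,1],[0.201,0.053,0.05,0,0,0,1]]' | grep eef
python3 -m crank '[[0.041,0,0.02,0,0,0,1],[0.041,0,0.045,0,0,0,1],[0.041,0,0.056,0,0,0,1],[0.041,0,0.056,0,0,0,1]]' | grep -E "eef|contact"
python3 -m crank '[[0,-0.004,0.0005,0,0,0,1],[0,-0.008,0.001,0,0,0,1]]' | grep -E "eef|contact"
python3 -m crank '[[0,-0.004,0.0015,0,0,0,1],[0,-0.008,0.003,0,0,0,1]]' | grep -E "eef|contact"
python3 -m crank '[[0,-0.004,0.003,0,0,0,1],[0,-0.007,0.004,0,0,0,1]]' | grep -E "eef|contact"
python3 -m crank '[[0,-0.012,0,0,0,0,1],[0,-0.012,-0.04,0,0,0,1]]' | grep -E "clock|eef|contact"
python3 -m crank '[[-0.04,0.005,-0.01,0,0,0,1],[-0.081,0,-0.016,0,0,0,1],[-0.121,-0.007,-0.024,0,0,0,1],[-0.161,-0.015,-0.032,0,0,0,1],[-0.202,-0.018,-0.04,0,0,0,1]]' | grep eef
python3 -m crank '[[-0.04,0,-0.035,0,0,0,1],[-0.04,0,-0.035,0,0,0,1]]' | grep -E "clock|eef|contact"
python3 look2.py i > /dev/null
python3 cmp.py egdhi; python3 asc.py top_g top_h top_i | sed -n '8,50p'
```

```text
eef_pos: [581.4, -13.9, 150.3]
eef_pos: [578.8, 25.4, 95.4]
contact_force: [-4.0, 1.1, 5.5]
eef_pos: [572.6, 23.9, 95.2]
contact_force: [3.5, 1.5, 5.1]
eef_pos: [569.6, 23.4, 94.6]
contact_force: [15.3, 1.9, 19.5]
eef_pos: [555.9, 22.6, 88.9]
contact_force: [-1.5, 0.3, -0.6]
clock: 52.4
eef_pos: [538.3, 21.3, 123.0]
contact_force: [0.3, -0.2, -0.8]
eef_pos: [538.4, -182.4, 166.7]
clock: 53.1
eef_pos: [544.1, -225.6, 205.1]
contact_force: [1.3, -0.4, -0.1]
pointer {'ei': 10.1, 'gi': 6.4, 'di': 7.2, 'hi': 6.3}
-45 {'ei': 5.4, 'gi': 7.5, 'di': 8.9, 'hi': 3.4}
+45 {'ei': 4.6, 'gi': 3.8, 'di': 3.1, 'hi': 4.3}
138.5  --=+*%%%*+=--.-=++*++=---=*#@@@@ | .-=+*%%%%*+=-..--==--....=*#@@@@ | .-=+*%%%%********++=-.  .=*#@@@@
139.0  .-=+****+=-...-=+****+====*#@@@@ | .-=+*%%%*+==---==+++==---=*#@@@@ | .-=+*%%%**++++*****+=----=%@@@@@
139.5  .-=++***+=-...-=+*%%***++*%@@@@@ | .-=+*%%%**+====+****+++==+%@@@@@ | .-=+*%%%*++==++******++=+*#@@@@@
140.0  .-=+****+=--.--=+********%#@@@@@ | .-=+*%%%**+===++*****++==+%@@@@@ | .-=+*%%%*+==-==++****+++*%@@@@@@
140.5  .-=+****+=--...-==+++===+*#@@@@@ | .-=+*%
[... 3541 characters left out ...]
++*#@ | =-.-=+*%%%%*+==-==+*%###%%***%@@
157.0  =-.--=+*%%%**+=====+++===-==+%@@ | =----=+*%%#%%****%%%%%%**++++*#@ | =---=+*%%##%**+++*%%####%%***%@@
157.5  =-..-=+*%%%%*++==+++++++===+*%@@ | =----=+*%####%%%%%###%%%**++*%#@ | =-.--=+*%###%*****%%###%%**+*%@@
158.0  =-..-=+*%%%%**++++++++++===+*%@@ | =-..-=+*%%##%%%%%%%%%***+++++%#@ | =-...-+*%%#%%*+++++*****+===+*#@
158.5  =-...-+*%%#%%*++===++++==-==+%@@ | =-...-=*%%#%%***++++++======+%@@ | =-. .-=+%%##%*+======++==---=*#@
159.0  =....-+*%###%*+=========---=+%@@ | =-...-=+*%%%%*++==---==----=+%@@ | =.   -=*%###%*+==----==-----=*@@
159.5  =.. .-+*%#@@#%**++++++++===+*#@@ | =.. .-=*%%##%%*++====+++==++*#@@ | =.  .-=*%#@@@#%*++==++++==++*#@@
```

Frame i shows a clear 4 at the pointer (apex, wide crossbar, stem) with the 3 below it. A last check of the seating and the loose objects, then I hand in.

Run:
```python
from h import *
from rig import r,sign_off
G=lambda n,k: cv2.cvtColor(dict(np.load(f"pics/{n}_{k}.npz"))["image"],cv2.COLOR_RGB2GRAY)
f0=dict(np.load("pics/top0.npz")); fi=dict(np.load("pics/top_i.npz"))
for n,z,lo,hi,b in(("dish",14,(0,0,170),(180,60,255),(180,212,212,245)),("stick",8,(0,120,60),(180,255,255),(245,218,265,248))):
    print(n,[np.round(rect(f,mask(f,lo,hi,b),z)[0],0).tolist() for f in(f0,fi)])
for v in (164,168,171,172,173,174,176,178): print(v," | ".join(" ".join("%3d"%x for x in G("top",k)[v,213:232]) for k in "di"))
d=np.abs(G("scene","d")[165:186,252:280].astype(int)-G("scene","i")[165:186,252:280]); print("scene toe diff max/mean",d.max(),d.mean().round(1))
s=r.sense(); print(s["clock"],s["contact_force"].round(1),s["grasp_force"])
```

```text
dish [[395.0, 94.0], [395.0, 94.0]]
stick [[390.0, -49.0], [390.0, -49.0]]
164 169 146 111  85  65  45  37  32  27  30  29  29  36  54  73  83  82  93 106 | 171 147 112  86  65  47  37  34  23  26  28  31  37  50  72  83  82  93 106
168  49  51  65  82  88  88  88  90  90  88  87  89  90  89  92  93  84  67  51 |  52  52  67  83  88  88  90  89  89  88  88  90  91  92  93  92  83  65  49
171  50  55  70  87  94  95  95 102 125 144 144 128 113 102  98  97  89  74  56 |  53  57  70  89  94  97  97 102 125 144 144 128 109  96  98  97  89  74  57
172  53  56  71  90  99  98  96 107 136 158 159 148 130 109  98  96  92  75  59 |  53  57  73  89  97 101 101 113 140 159 160 146 122 104  99  99  92  74  59
173  56  59  72  88  97  99  98 103 130 159 166 160 140 113  99  95  91  75  62 |  53  56  71  87  98  99  98 111 135 158 165 160 138 108  99  97  91  73  57
174  54  57  68  86  97 101  97 103 123 152 162 155 130 105  97  98  89  74  59 |  56  54  69  89  97 100 102 105 125 151 163 155 133 106  97  97  92  73  60
176  55  56  67  86  97  99  99  97  99 103 104 102 101  98  97  98  90  71  55 |  55  55  67  85  98  97 100  97  99 102 104 101  97  99  96  95  90  71  53
178  56  57  60  74  79  76  75  73  73  74  72  68  69  73  78  77  77  74  71 |  56  58  64  75  78  75  72  73  74  76  73  72  71  71  74  79  78  76  73
scene toe diff max/mean 11 0.5
53.4 [0.4 0.2 0.3] 0.0
```

```bash
python3 -c "
from rig import sign_off
print(sign_off())"
```

```text
the job is handed in; nothing more can be done
None
```

I handed the job in at 53.4 s, with no verdict returned: the unit was stood up, seated on the pin and let go, and the 4 reads at the pointer in the last frame; dish and stick had not moved, I didn't re-measure the vial, and one roll pressed the wheel with about 44 N, which counts only if the 40 N limit also covers the fingertips.

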